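# Pin and lock the lever of a bench bender

### The arm

A 6-joint arm with a two-finger parallel gripper is mounted at the origin on the work surface. World frame = base frame: x ahead of the robot, y to its left, z up, the work surface at z = 0. Lengths are in mm, angles in rad, forces in N, time in s.
With the tool pointing down it reaches from about 425 to 950 mm from the base axis. Payload 14.7 kg.
Tool frame: the origin (TCP) lies at the very end of the fingers, on their centre line; the grasp point (between the pads) lies 19 mm behind it; z points along the fingers, y is the direction in which the jaws open and shut (so a half turn about z gives the same grasp; the last joint's range is limited). The gripper opens to 85 mm and grips with 20 to 120 N. Pads are 22 mm wide; open, the fingers measure 114 mm over their backs; the gripper's body (76 mm by 85 mm) begins 54 mm behind the grasp point. The pads swing forward as they close: fully open they stand 13 mm farther back than shut.
Start: joints at [-0.047, 0.48, 1.596, -0, 1.065, -0.047], TCP at [649.994, 0.021, 205.097] pointing down, gripper open.
Joint ranges: [-2.75, 2.75], [-0.82, 2.05], [0.23, 2.67], [-1.56, 4.7], [0.09, 2.69], [-2.92, 2.92]. Speed limits (rad/s): [1.89, 1.89, 2.39, 3.01, 3.01, 3.01].

### API

Orientations are given as a unit quaternion [x, y, z, w].
In Python, from rig import get_obs, read_camera, close_job, search_frame, spot_point gives the robot as it stands.
- The arm moves only by the tool apply_moves, never from a script. Its argument "moves" is a list of rows, each a list of 3 entries, a list of its own where there are three numbers: the shift along the tool's x, y, z in m, then the turn, a rotation vector about the tool's x, y, z in rad, then the finger opening in m, from 0 to 0.0854. In form: [[[dx, dy, dz], [rx, ry, rz], fingers], ...]. A call has 1 to 5 rows; each row shifts and turns the commanded pose from where the row before left it, along the tool's axes as they then stand; what a row does not reach is not made up. A row lasts 1/8 s, in which the tool goes at most 62.5 mm and 10.7 degrees, less where a joint would pass 70% of its speed; a pose out of reach is approached as far as the arm can. A call is refused whole if a number of a shift passes 0.0625 or a number of a turn 0.188, either way. A call with a gripper value outside its range is refused whole. The fingers move at their own pace and stop on an object; the grip force is fixed at half the most. Time passes only in rows, so rows that do not move let the fingers close. It gives the time, the measured TCP pose, the force and the opening at its end, in the units of the state.
- get_obs(): the state, without advancing time (a new reading comes with each control period).
- read_camera(name): name is "scene" or "side" or "wrist"; returns a dict with "color" (480x640x3 uint8, blue, green, red), "mtx" (3x3 intrinsics, pixels), "R" (3x3) and "t" (3): a world point X has camera coordinates R X + t. Camera axes: x right, y down, z forward; pixel columns grow to the right and rows downward; lengths in mm; the calibration is good to about 2 mm. A picture is of the moment at which its call begins. There is no depth.
- close_job(): hands the job in, once; it reports no verdict.
Trained networks look in a picture, given as the dict that the camera call returned (one of the last four; its "shot" number tells which), for a name from the list of things; names that differ only in an ending like _2 or _b are one class to them, and where a whole thing is asked for, a point or a joint stands for the part that bears it (a point fixed in the world has none). Each returns a list of dicts, best first, with "conf" (0 to 1); they miss things now and then, are a little off and sometimes report something else, mostly with a low value. They report only what shows in the picture. A call takes as long as a camera call. They do not tell look-alikes from the thing itself.
- search_frame(picture, query): "rect" ([left, top, right, bottom] in pixels, round what is visible of it).
- spot_point(picture, query): "uv" ([column, row] in pixels: a listed point, or the origin of a listed thing).
The state is a dict: "t": time; "qpos": joint angles; "qvel": joint speeds; "tau": joint torques, N m; "tool_pos": TCP position; "orientation": TCP orientation; "force": force on the tool from outside, world axes, zero at the start; "ft_torque": the same for the moment, N m; "opening": opening from 0.0 (shut) to 1.0 (fully open).
Only numpy, scipy, OpenCV 4.12 (cv2) and the standard library are available. Lean on these libraries where they do the work, as an engineer would, in place of code of your own. Each camera call takes 0.05 s, during which the arm holds its last target.

### The job

Put the small bench bender back together: push the eye of the loose lever into the bender's clevis until it beds in the V seat, take the pivot pin with the middle-sized head from the wooden rack, and lower it by feel through the upper ear, the eye and the bed with its wings passing between the two keepers. Press it down against the sprung bush and turn it a quarter turn clockwise so that the wings lock under the keepers, neither dropping nor forcing the pin. Leave the lever lying straight out along the bed, and leave the other two pins, the kettle lid and the hammer alone.

Things in the scene. Friction and masses are not known exactly. Their poses are not given: they have to be found in the camera images.
- bender: Bench bender, fixed; origin at the centre of the base plate (310 x 100 x 8 mm) on the bench. Bed along x, 62 mm wide, flat top 45 mm high, x -123 to 123 mm. Clevis at its +x end: upper ear 62 mm wide, x 53 to 123, from 60 to 71 mm high, 15 mm clear above the bed. Pin hole at x 77, y 0: 17 mm wide, vertical through ear and bed, clear down to 8 mm above the bench.
- bed_front (a point): Middle of the bed's front end, on its top face; axes as bender (200 mm before the pin hole). The space under the ear is open in front and at the sides; its back is a V seat of two upright faces 20.2 mm from the hole axis. An eye pushed home in the V has its bore in line with the hole; lying elsewhere it stops the pin, whose nose is nearly blunt. All is oiled steel.
- bush (a joint): Brass sprung bush in the ear around the hole, 25 mm across, 19 mm bore; value = how far it is pushed down (m). At 0 it stands 7 mm proud; the pin's shoulder pushes it flush (0.007): 5 N to start, 1.6 N per mm, 16 N at flush, less the pin's weight. It lifts the pin again when let go, unless the wings are locked. Pressing or jamming the pin with over 40 N is forcing it.
- lever_mid (a point): Grip point near the balance of the loose lever, 6 mm above its underside; z up, x towards the eye, whose centre is 123 mm ahead. Eye 40 mm across, bore 17 mm; all 12 mm thick. Bar 28 mm wide, free from 58 mm ahead to 27 mm behind; then a black handle to 136 mm behind, 30 mm wide, 20 mm high. A roller 18 mm across, 71 mm ahead, rises 38 mm above the underside. About 0.6 kg.
- lever: The same lever, origin 6 mm below lever_mid at its underside, flat on the bench at the start.
- pin_head (a point): Centre of the head of the wanted steel pin; z up along the pin, x along its wings. Round head 28 mm across, 24 mm high, 14 to 38 mm above the shoulder (this point 26); below it a neck 17 mm across, then wings, a bar 44 x 12 x 6 mm with its underside at the shoulder; shank 16 mm across, 60 mm long, nose bevelled 1.2 mm. About 0.26 kg. In the rack, shoulder on its top, wings within 0.7 rad of rack x.
- pin: The wanted pin, origin on its axis at the shoulder. On the ear stand two keepers, posts at bender y +-24.5 to 30.5, x 67 to 87, 14.5 mm high, with overhangs in to y +-15, underside 8.5 mm above the ear. The wings go down between them along bender x (within 20 degrees); with the shoulder under 2.5 mm above the ear they turn clockwise under the overhangs to an end stop, across the bender; there the bush lifts them tight.
- small_pin_head (a point): Centre of the head of a pin that is not wanted: head 20 mm across, otherwise the same. Stands in the rack.
- large_pin_head (a point): Centre of the head of a pin that is not wanted: head 40 mm across, otherwise the same. Stands in the rack.
- rack: Fixed wooden rack, 210 x 60 x 72 mm high, origin at the centre of its underside, long side along its x. Three holes of 18 mm, 68 mm deep, at x = -65, 0 and 65 mm; which pin stands in which hole varies.
- lid: Stainless kettle lid lying on the bench, 90 mm across, 36 mm high with its black knob, origin at the centre of its underside. Not to be moved.
- hammer: Hammer lying on the bench, not to be moved.
There are look-alikes about, which are no part of the job. Leave any black or yellow look-alike of the pin alone.

How it is judged (in metres and radians):
On the way, in this order (a step that is already met when the one before it is completed fails the run):
1. the lever lies on the bed with its eye in the clevis (x of lever_mid in the frame of bender between -0.054 and -0.038 m and y of lever_mid in the frame of bender between -0.02 and 0.02 m and z of lever_mid in the frame of bender between 0.047 and 0.055 m and angle between the x axis of lever_mid and the x axis of bender, either way round below 0.3 rad), for 0.2 s.
2. the pin is through the upper ear and the eye (x of pin_head in the frame of bender between 0.071 and 0.083 m and y of pin_head in the frame of bender between -0.006 and 0.006 m and z of pin_head in the frame of bender below 0.129 m and x of pin_head in the frame of lever_mid between 0.12 and 0.126 m and y of pin_head in the frame of lever_mid between -0.003 and 0.003 m), for 0.1 s.
At the end, for the whole second after the job is handed in: The pin is locked through ear, eye and bed: wings within 0.4 rad of straight across, under the keepers (no more than 2 mm above locked height), upright and within 3 mm of the hole axis; eye on the pin within 3 mm, lever flat on the bed within 0.3 rad of its length; all released and at rest (z of pin_head in the frame of bender below 0.1015 m and x of pin_head in the frame of bender between 0.074 and 0.08 m and y of pin_head in the frame of bender between -0.003 and 0.003 m and angle between the x axis of pin_head and the y axis of bender, either way round below 0.4 rad and angle between the z axis of each of pin_head, lever_mid and the z axis of bender, either way round below 0.06 rad and x of pin_head in the frame of lever_mid between 0.12 and 0.126 m and y of pin_head in the frame of lever_mid between -0.003 and 0.003 m and z of lever_mid in the frame of bender between 0.047 and 0.055 m and angle between the x axis of lever_mid and the x axis of bender, either way round below 0.3 rad and linear speed of each of pin, lever below 0.02 m/s); the robot touches nothing.
It fails at once if the pin is forced against the bender: more than 45 N between them (contact force between pin and bender above 45 N).
It fails at once if the pin is forced against the lever: more than 40 N between them (contact force between pin and lever above 40 N).
It fails at once if the pin is dropped into the bender (faster than 0.5 m/s inside the hole) (z of pin_head in the frame of bender below 0.155 m and x of pin_head in the frame of bender between 0.067 and 0.087 m and y of pin_head in the frame of bender between -0.01 and 0.01 m and linear speed of pin above 0.5 m/s).
It fails at once if the lid or the hammer is moved by more than 20 mm (distance of any of lid, hammer from where it was at the start of the episode above 0.02 m).
It fails at once if another pin is moved by more than 10 mm (distance of any of small_pin_head, large_pin_head from where it was at the start of the episode above 0.01 m).
It also fails if it takes over 72 s, if anything falls off the work surface, if the arm or the gripper's body presses on something with over 40 N, if the wrist force passes 120 N, or if a joint passes its speed limit or range.

## Working session

There is one attempt and no reset: what is moved stays moved. The work goes in short steps, Python scripts to look and compute and a tool call to move; the robot and the scene stay as the last step left them, time stands still between calls to the robot, and variables do not carry over. Pictures are saved under pics/ and viewed, and the job is handed in when it is done.

Besides the shell and the picture viewer there is one more tool, called as name(argument=value, ...) on one line, values as JSON. apply_moves: Moves the arm, as the interface text tells. Its arguments: {"type":"object","properties":{"moves":{"type":"array","items":{"type":"array"}}},"required":["moves"]}

```bash
ls; mkdir -p pics; cat > h.py <<'E'
import numpy as np, cv2
from rig import *
def look(name,fn,qs=()):
    p=read_camera(name); im=p["color"].copy()
    out={}
    for q in qs:
        r=spot_point(p,q); out[q]=[(np.round(a["uv"],1).tolist(),round(a["conf"],2)) for a in r[:4]]
        for a in r[:3]:
            u=tuple(int(round(x)) for x in a["uv"]); cv2.drawMarker(im,u,(0,0,255),0,10); cv2.putText(im,q,u,0,.35,(255,0,255))
    cv2.imwrite("pics/"+fn+"_raw.png",p["color"]); cv2.imwrite("pics/"+fn+".png",im)
    return p,out
def plane(p,uv,z):
    K,R,t=np.array(p["mtx"]),np.array(p["R"]),np.array(p["t"]).ravel()
    d=R.T@np.linalg.solve(K,[uv[0],uv[1],1]); c=-R.T@t
    return c+d*(z-c[2])/d[2]
def proj(p,X):
    K,R,t=np.array(p["mtx"]),np.array(p["R"]),np.array(p["t"]).ravel()
    x=K@(R@np.array(X)+t); return x[:2]/x[2]
def tri(ps,uvs):
    A=[];b=[]
    for p,uv in zip(ps,uvs):
        K,R,t=np.array(p["mtx"]),np.array(p["R"]),np.array(p["t"]).ravel()
        d=R.T@np.linalg.solve(K,[uv[0],uv[1],1]); d/=np.linalg.norm(d); c=-R.T@t
        M=np.eye(3)-np.outer(d,d); A.append(M); b.append(M@c)
    return np.linalg.lstsq(np.vstack(A),np.hstack(b),rcond=None)[0]
E
python3 - <<'E'
from h import *
Q=["bender","bed_front","bush","lever_mid","pin_head","small_pin_head","large_pin_head","rack","lid","hammer"]
for n in ["scene","side","wrist"]:
    p,o=look(n,n+"0",Q)
    print(n,o)
    print("cam",(-np.array(p["R"]).T@np.array(p["t"]).ravel()).round())
print(get_obs())
E
```

```text
picsTraceback (most recent call last):
  File "<stdin>", line 4, in <module>
  File "h.py", line 7, in look
    r=spot_point(p,q); out[q]=[(np.round(a["uv"],1).tolist(),round(a["conf"],2)) for a in r[:4]]
ValueError: it knows: bed_front, bender, hammer, large_pin_head, lever, lever_mid, lid, pin, pin_head, rack, small_pin_head
```

```bash

python3 - <<'E'
from h import *
Q=["bender","bed_front","lever","lever_mid","pin_head","small_pin_head","large_pin_head","rack","lid","hammer"]
for n in ["scene","side","wrist"]:
    p,o=look(n,n+"0",Q)
    print(n); [print(k,v) for k,v in o.items()]
    print("cam",(-np.array(p["R"]).T@np.array(p["t"]).ravel()).round())
print(get_obs())
E
```

```text
scene
bender [([290.5, 269.6], 0.77), ([447.3, 229.1], 0.64)]
bed_front [([237.6, 244.0], 0.64)]
lever [([172.6, 241.7], 0.93)]
lever_mid [([172.3, 239.9], 0.76)]
pin_head [([452.8, 290.1], 0.76), ([453.1, 252.5], 0.67), ([492.0, 245.9], 0.61), ([234.5, 319.3], 0.55)]
small_pin_head [([448.4, 231.0], 0.47)]
large_pin_head [([441.7, 210.1], 0.61)]
rack [([439.0, 256.0], 0.73), ([454.4, 258.4], 0.72)]
lid [([340.9, 239.4], 0.58)]
hammer [([233.9, 319.9], 0.85)]
cam [1241.   78.  909.]
side
bender [([312.1, 267.0], 0.6)]
bed_front [([326.1, 226.0], 0.75), ([340.0, 213.5], 0.19)]
lever [([341.3, 214.4], 0.85)]
lever_mid [([339.5, 214.9], 0.9)]
pin_head [([291.1, 344.9], 0.92), ([228.0, 341.6], 0.9), ([303.7, 399.4], 0.75)]
small_pin_head [([336.2, 339.4], 0.83)]
large_pin_head [([382.9, 341.7], 0.86)]
rack [([333.4, 390.0], 0.87)]
lid [([358.3, 296.7], 0.78)]
hammer [([257.5, 245.4], 0.89), ([326.7, 225.7], 0.43)]
cam [466. 824. 534.]
wrist
bender [([198.5, 218.7], 0.59)]
bed_front []
lever []
lever_mid []
pin_head []
small_pin_head []
large_pin_head [([356.6, 320.1], 0.25)]
rack []
lid []
hammer [([355.6, 319.2], 0.73)]
cam [651.  75. 375.]
{'t': 1.8, 'qpos': array([-4.65919173e-02,  4.80197610e-01,  1.59633361e+00, -2.84094271e-05,
        1.06510524e+00, -4.65756147e-02]), 'qvel': array([-0.00060376,  0.00061009, -0.00022389,  0.00212288, -0.00012627,
       -0.000475  ]), 'tau': array([-5.05125695e-05, -9.50459003e+01, -4.30643141e+01, -2.44485580e-05,
        9.70063411e-04, -3.53565736e-05]), 'tool_pos': array([6.49970035e+02, 1.77352409e-02, 2.05085559e+02]), 'orientation': array([ 7.07107679e-01,  7.07105883e-01, -2.39368812e-05, -7.82442079e-06]), 'force': array([-0.08680351, -0.69136903,  0.24005949]), 'ft_torque': array([0.05452062, 0.0167359 , 0.01955076]), 'opening': 1.0004669194715488}
```

View pics/scene0_raw.png

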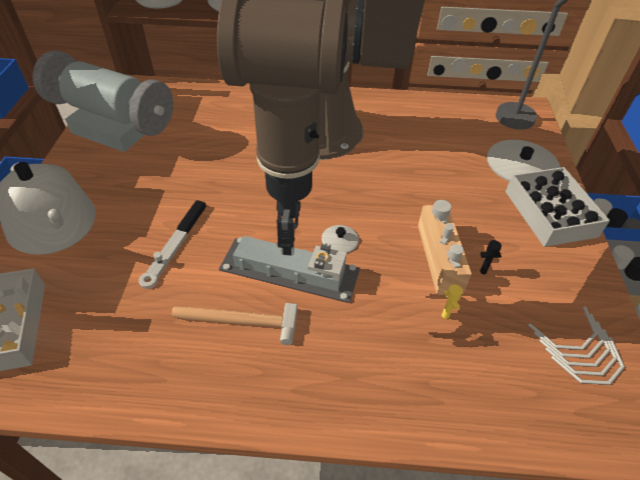

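View pics/side0.png

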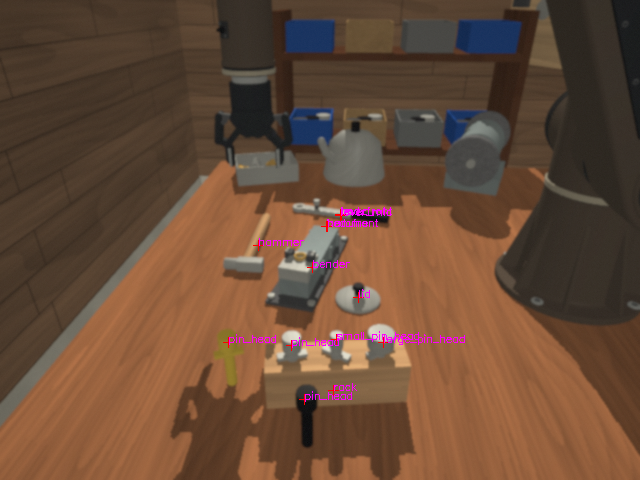

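View pics/wrist0.png

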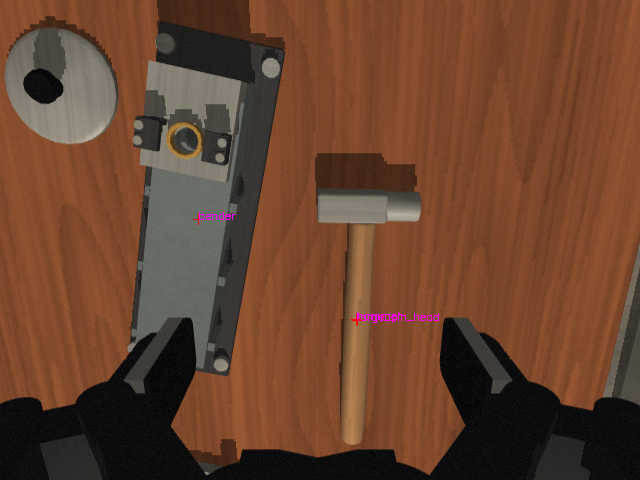

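View pics/scene0.png

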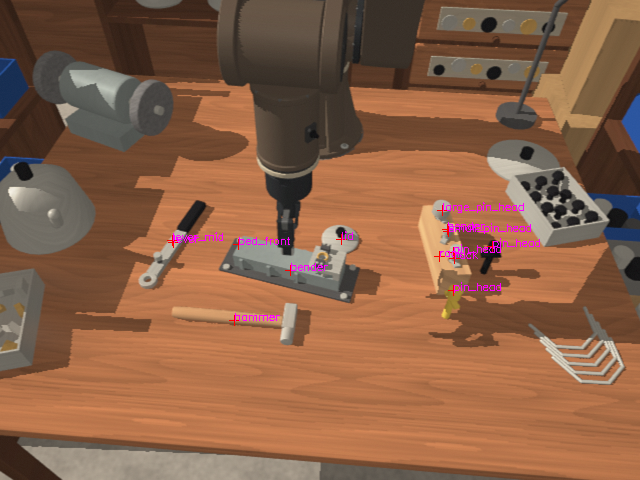

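```bash

python3 - <<'E'
from h import *
w=read_camera("wrist");s=read_camera("scene");d=read_camera("side")
print(w["mtx"],s["mtx"],w["R"])
for uv,z in [((185,140),78),((150,62),71),((246,80),71),((140,163),71),((225,182),71),((166,43),12),((270,68),12),((221,365),12)]:
    print(uv,z,plane(w,uv,z).round(1))
print("lever scene",plane(s,(172.5,240),6),"eye",plane(s,(148,282),12), "handle",plane(s,(202,205),15))
print("lever side",plane(d,(339.5,215),6),"eye",plane(d,(298,208),12))
print("bender tri",tri([s,d],[(290.5,269.6),(312.1,267)]), "bedfront",tri([s,d],[(237.6,244),(326.1,226)]))
print("pin",tri([s,d],[(455,253),(291.1,344.9)]),plane(d,(291,345),98),plane(s,(455,253),98))
print("small",plane(d,(336,339.4),98),plane(s,(448,231),98))
print("large",plane(d,(383,341.7),98),plane(s,(441.7,210),98))
print("lid",plane(d,(358.3,296.7),0),plane(s,(340.9,239.4),0))
E
```

```text
[[423.22017769   0.         317.51468687]
 [  0.         423.22017769 241.69818066]
 [  0.           0.           1.        ]] [[496.25245528   0.         313.99668961]
 [  0.         496.25245528 237.5409821 ]
 [  0.           0.           1.        ]] [[ 9.99999871e-01  7.38361283e-05 -5.02814260e-04]
 [ 2.21193565e-04 -9.53995495e-01  2.99820857e-01]
 [-4.57544928e-04 -2.99820929e-01 -9.53995388e-01]]
(185, 140) 78 [559.9  54.8  78. ]
(150, 62) 71 [539.3 104.7  71. ]
(246, 80) 71 [602.4  93.6  71. ]
(140, 163) 71 [524.3  38.4  71. ]
(225, 182) 71 [583.8  24.8  71. ]
(166, 43) 12 [531.8 124.2  12. ]
(270, 68) 12 [612.6 106.1  12. ]
(221, 365) 12 [ 555.  -166.5   12. ]
lever scene [ 479.93371899 -309.84023561    6.        ] eye [ 611.76216424 -328.38691272   12.        ] handle [ 364.62467286 -262.94130936   15.        ]
lever side [ 487.79607977 -288.14966162    6.        ] eye [ 606.55342953 -313.31172102   12.        ]
bender tri [541.40625247 -17.76876467   2.39154735] bedfront [ 515.5852666  -140.38146066   46.92834858]
pin [539.30399914 339.07522608  94.97368713] [539.97572062 344.32884406  98.        ] [540.07010928 337.47544695  98.        ]
small [476.15320766 327.61294507  98.        ] [476.98140696 329.02759991  98.        ]
large [408.27195435 327.38155395  98.        ] [411.81680034 321.19547324  98.        ]
lid [437.97626648  84.13101851   0.        ] [4.36356369e+02 9.46032881e+01 1.13686838e-13]
```

```bash
cat > plan.py <<'E'
import sys
from h import *
from scipy.spatial.transform import Rotation as Ro
def plan(target,yawdeg,n,nturn=None,tilt=True):
    # target TCP mm, yaw = world angle of tool x, tool z down
    o=get_obs(); R0=Ro.from_quat(o["orientation"]); p=np.array(o["tool_pos"])
    c,s=np.cos(np.radians(yawdeg)),np.sin(np.radians(yawdeg))
    R1=Ro.from_matrix(np.array([[c,s,0],[s,-c,0],[0,0,-1]]))
    rv=(R0.inv()*R1).as_rotvec(); nt=nturn or n
    step=(np.array(target)-p)/n; R=R0; rows=[]
    for i in range(n):
        sh=R.inv().apply(step)/1000
        t=rv/nt if i<nt else rv*0
        rows.append([sh.round(5).tolist(),t.round(4).tolist()]); R=R*Ro.from_rotvec(t)
    print("at",p.round(2),"turn deg",np.degrees(rv).round(2),"opening",round(float(o["opening"])*85.4,2),"F",o["force"].round(2),"t",o["t"])
    for r in rows: print(r)
if __name__=="__main__":
    a=[float(x) for x in sys.argv[1:]]
    plan(a[:3],a[3],int(a[4]))
E
python3 plan.py 485 -298 200 -10 10
```

```text
at [6.4999e+02 5.0000e-02 2.0510e+02] turn deg [ -0.   0. 100.] opening 85.55 F [ 0.7  -0.83  0.44] t 1.95
[[-0.0298, -0.0165, 0.00051], [-0.0, 0.0, 0.1745]]
[[-0.03222, -0.01107, 0.00051], [-0.0, 0.0, 0.1745]]
[[-0.03365, -0.00531, 0.00051], [-0.0, 0.0, 0.1745]]
[[-0.03406, 0.00061, 0.00051], [-0.0, 0.0, 0.1745]]
[[-0.03344, 0.00652, 0.00051], [-0.0, 0.0, 0.1745]]
[[-0.0318, 0.01223, 0.00051], [-0.0, 0.0, 0.1745]]
[[-0.02919, 0.01756, 0.00051], [-0.0, 0.0, 0.1745]]
[[-0.0257, 0.02236, 0.00051], [-0.0, 0.0, 0.1745]]
[[-0.02142, 0.02649, 0.00051], [-0.0, 0.0, 0.1745]]
[[-0.0165, 0.02981, 0.00051], [-0.0, 0.0, 0.1745]]
```

apply_moves(moves=[[[-0.0298,-0.0165,0.0005],[0,0,0.1745],0.0854],[[-0.0322,-0.0111,0.0005],[0,0,0.1745],0.0854],[[-0.0337,-0.0053,0.0005],[0,0,0.1745],0.0854],[[-0.0341,0.0006,0.0005],[0,0,0.1745],0.0854],[[-0.0334,0.0065,0.0005],[0,0,0.1745],0.0854]])

```text
t: 2.58
tool_pos: [566.9, -149.9, 202.7]
orientation: [0.941, 0.339, 0.0, 0.0]
force: [1.2, -0.6, 0.0]
opening: 1.0
```

apply_moves(moves=[[[-0.0318,0.0122,0.0005],[0,0,0.1745],0.0854],[[-0.0292,0.0176,0.0005],[0,0,0.1745],0.0854],[[-0.0257,0.0224,0.0005],[0,0,0.1745],0.0854],[[-0.0214,0.0265,0.0005],[0,0,0.1745],0.0854],[[-0.0165,0.0298,0.0005],[0,0,0.1745],0.0854]])

```text
t: 3.2
tool_pos: [484.5, -299.1, 200.2]
orientation: [0.996, -0.09, 0.0, 0.0]
force: [0.9, 0.7, -0.5]
opening: 1.005
```

```bash
python3 - <<'E'
from h import *
p,o=look("wrist","w1",["lever","lever_mid"]); print(o)
print(get_obs()["tool_pos"])
E
```

```text
{'lever': [([321.0, 195.5], 0.85)], 'lever_mid': [([315.7, 200.4], 0.96)]}
[ 484.3880439  -299.2780673   200.15045558]
```

View pics/w1.png

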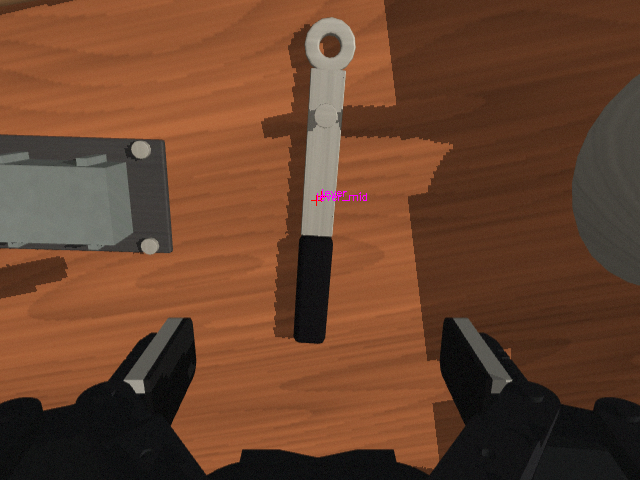

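The picture shows the lever with its eye at (330,44), handle start at (316,237) and mid at about (317,200).

```bash
python3 - <<'E'
from h import *
p=read_camera("wrist")
e=plane(p,(330.5,44),12);m=plane(p,(317.5,200),6);h1=plane(p,(316,237),12);h2=plane(p,(309.5,343),20); r=plane(p,(326,113),38)
print(e,m,h1,h2,r); d=e-h1; print(np.degrees(np.arctan2(d[1],d[0])),np.hypot(*d[:2]),np.linalg.norm((e-m)[:2]))
d/=np.hypot(*d[:2]); print("mid from eye",e-123*d)
E
```

```text
[ 605.49507819 -332.54613678   12.        ] [ 485.44172672 -300.97013977    6.        ] [ 454.23353685 -294.06026088   12.        ] [ 355.70078407 -270.24040688   20.        ] [ 556.16761203 -320.00455844   38.        ]
-14.275026027996839 156.08080129344017 124.13642006378275
mid from eye [ 486.29291219 -302.21721294   12.        ]
```

```bash
python3 plan.py 486 -302 1.5 -14.2 5
```

```text
at [ 484.82 -298.42  200.12] turn deg [-0.01 -0.    4.23] opening 85.22 F [ 0.04  0.51 -0.17] t 3.4
[[0.00035, 0.00067, 0.03972], [-0.0, -0.0, 0.0148]]
[[0.00036, 0.00066, 0.03972], [-0.0, -0.0, 0.0148]]
[[0.00037, 0.00066, 0.03972], [-0.0, -0.0, 0.0148]]
[[0.00038, 0.00065, 0.03972], [-0.0, -0.0, 0.0148]]
[[0.00039, 0.00064, 0.03972], [-0.0, -0.0, 0.0148]]
```

apply_moves(moves=[[[0.0003,0.0008,0.042],[0,0,0.0147],0.06],[[0.0003,0.0008,0.042],[0,0,0.0147],0.06],[[0.0003,0.0008,0.042],[0,0,0.0147],0.06],[[0.0003,0.0008,0.042],[0,0,0.0147],0.06],[[0.0003,0.0008,0.026],[0,0,0.0147],0.06]])

```text
t: 4.03
tool_pos: [485.6, -300.9, 4.2]
orientation: [0.993, -0.122, -0.001, -0.0]
force: [-0.6, 0.6, -0.4]
opening: 0.701
```

apply_moves(moves=[[[0,0,0.004],[0,0,0],0.06],[[0,0,0],[0,0,0],0.06]])

```text
t: 4.28
tool_pos: [486.3, -302.0, 2.6]
orientation: [0.992, -0.123, 0.0, 0.0]
force: [-0.3, -0.2, 0.1]
opening: 0.706
```

```bash
python3 - <<'E'
from h import *
p,o=look("wrist","w2",["lever","lever_mid"]); print(o)
print(get_obs())
E
```

```text
{'lever': [([316.5, 293.5], 0.78)], 'lever_mid': [([315.9, 299.2], 0.66)]}
{'t': 4.425, 'qpos': array([-6.09428143e-01,  6.46876911e-01,  1.92728063e+00,  2.51403013e-05,
        5.65420066e-01,  1.20832596e+00]), 'qvel': array([-0.00089176, -0.00074848,  0.00124323, -0.0005734 , -0.00219519,
        0.0027601 ]), 'tau': array([ 1.67665347e-01, -9.12924027e+01, -2.42029828e+01,  6.46782486e-03,
        1.88237865e-02, -2.07396835e-02]), 'tool_pos': array([ 486.55590377, -302.69024608,    3.38485219]), 'orientation': array([ 9.92384354e-01, -1.23175807e-01,  8.94036280e-04,  4.64597968e-04]), 'force': array([-0.60271989, -0.58740288,  0.23889731]), 'ft_torque': array([ 0.02485163, -0.03928767, -0.06303902]), 'opening': 0.7009495993009378}
```

View pics/w2.png

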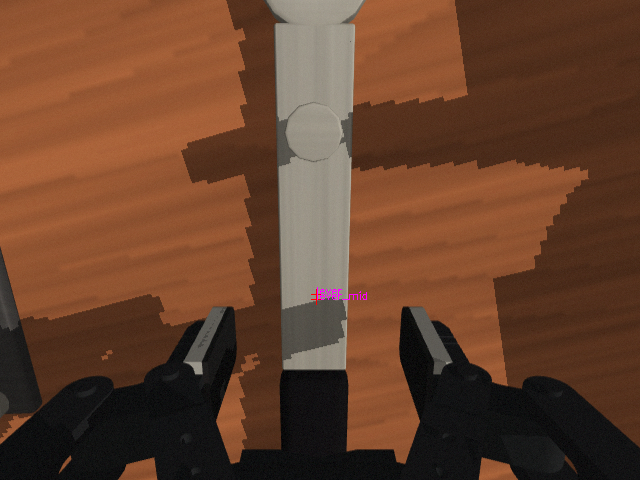

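The lever lies straight between the open pads; the mid point is at (316,297). Closing on it.

apply_moves(moves=[[[0,0,0.0005],[0,0,0],0.02],[[0,0,0],[0,0,0],0.02],[[0,0,0],[0,0,0],0.02],[[0,0,0],[0,0,0],0.02],[[0,0,0],[0,0,0],0.02]])

```text
t: 5.05
tool_pos: [485.7, -302.3, 1.6]
orientation: [0.992, -0.124, -0.0, -0.0]
force: [-0.1, -0.3, -0.3]
opening: 0.231
```

```bash
python3 - <<'E'
from h import *
p,o=look("wrist","w3",["lever_mid"]); print(o)
print(get_obs()["tool_pos"],get_obs()["opening"])
for q in ([486,-302,6],): print(proj(p,q))
E
```

```text
{'lever_mid': [([312.6, 296.8], 0.98)]}
[ 485.62964191 -302.31559801    1.55024258] 0.23502748366213466
[313.666223   298.23791366]
```

View pics/w3.png

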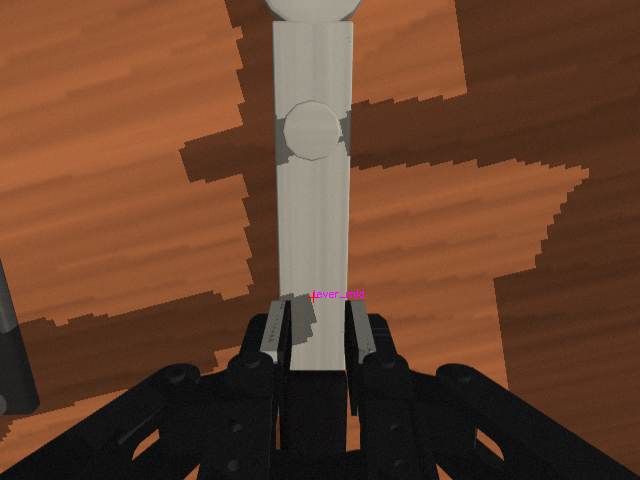

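```bash
python3 - <<'E'
import cv2
i=cv2.imread("pics/w3_raw.png")[270:430,220:420]; cv2.imwrite("pics/w3z.png",cv2.resize(i,None,fx=3.7,fy=3.7,interpolation=cv2.INTER_CUBIC))
E
```

```text
(no output)
```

View pics/w3z.png

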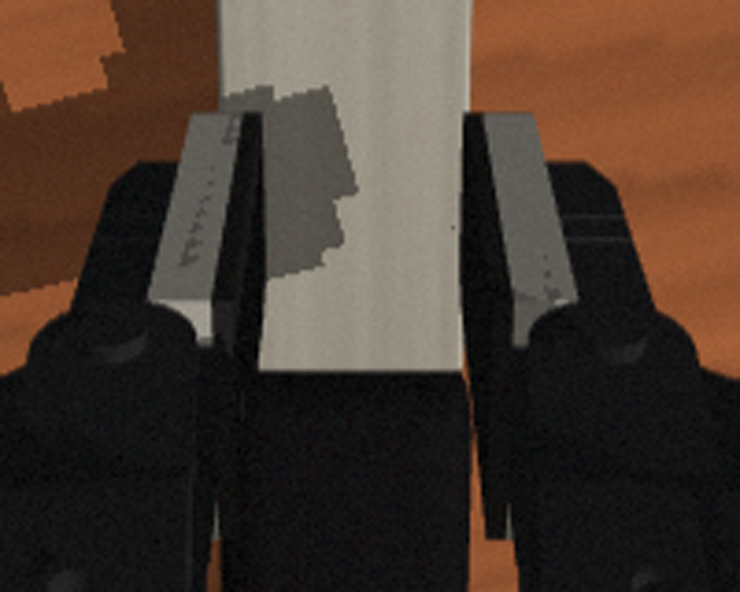

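apply_moves(moves=[[[0,0,0],[0,0,0],0.0],[[0,0,0],[0,0,0],0.0],[[0,0,0],[0,0,0],0.0]])

```text
t: 5.52
tool_pos: [485.7, -302.4, 1.6]
orientation: [0.992, -0.124, 0.0, 0.0]
force: [0.4, -0.3, -0.8]
opening: 0.004
```

```bash
python3 - <<'E'
from h import *
p,o=look("wrist","w4",["lever_mid"]); print(o)
print(get_obs()["tool_pos"],get_obs()["opening"])
import cv2
i=cv2.imread("pics/w4_raw.png")[270:430,220:420]; cv2.imwrite("pics/w4z.png",cv2.resize(i,None,fx=3.7,fy=3.7,interpolation=cv2.INTER_CUBIC))
E
```

```text
{'lever_mid': [([316.4, 296.8], 0.89)]}
[ 485.67026153 -302.33926162    1.59666139] -0.0023721800497555645
```

View pics/w4z.png

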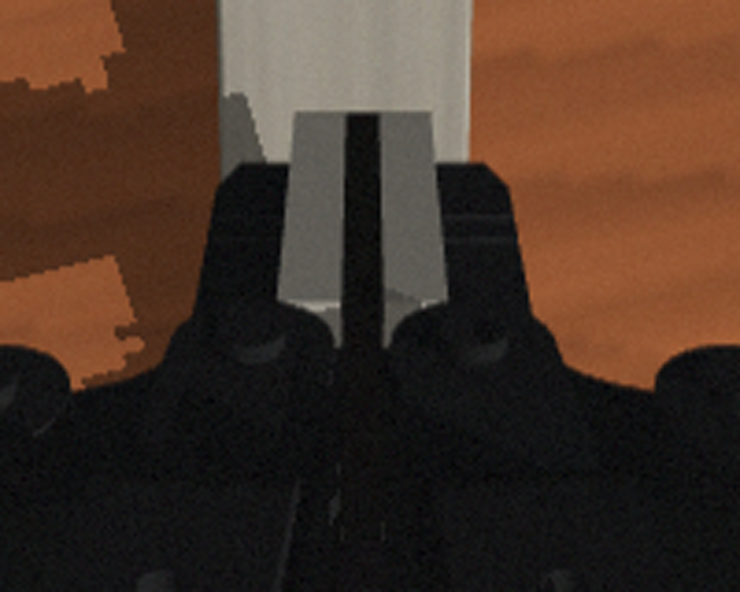

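```bash
python3 - <<'E'
from h import *
for n in ("side","scene"):
    p=read_camera(n); o=get_obs(); u=proj(p,o["tool_pos"]); print(n,u)
    im=p["color"].copy(); cv2.circle(im,tuple(int(round(x)) for x in u),1,(0,0,255),-1)
    x,y=int(u[0]),int(u[1]); c=im[max(0,y-75):y+45,max(0,x-80):x+80]
    cv2.imwrite(f"pics/t_{n}.png",cv2.resize(c,None,fx=5,fy=5,interpolation=cv2.INTER_CUBIC))
E
```

```text
side [340.37804345 214.28266043]
scene [175.30203005 243.20001051]
```

View pics/t_side.png

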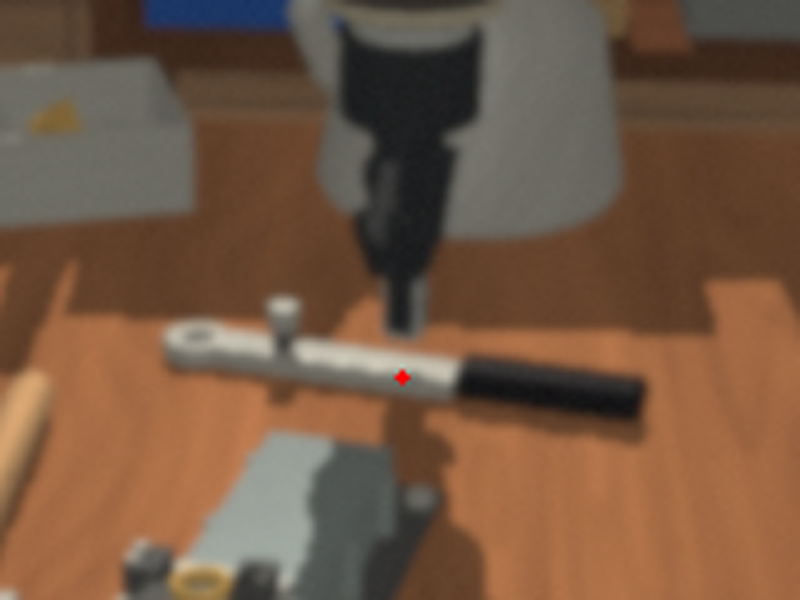

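View pics/t_scene.png

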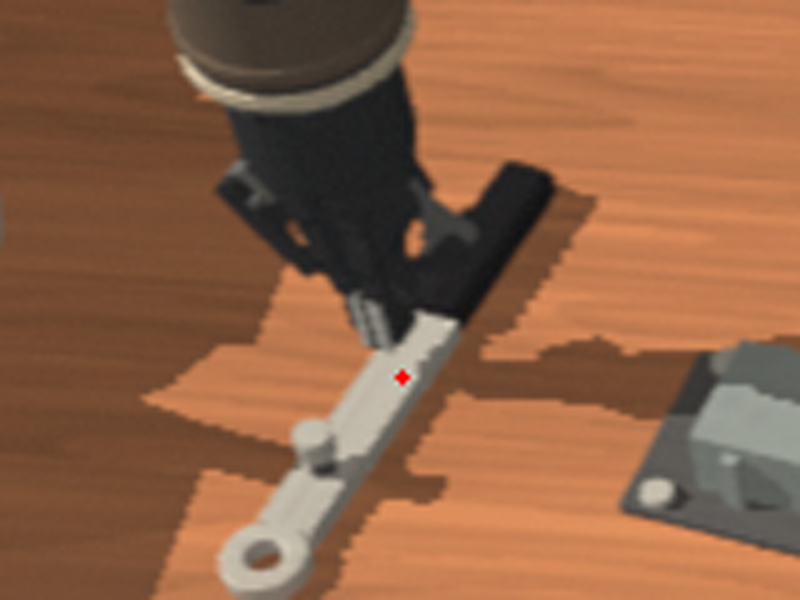

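The side picture shows the shut fingertips clearly above the bar, about 20 mm above the reported TCP (red dot). I'll find the offset by touch.

apply_moves(moves=[[[0,0,0.003],[0,0,0],0.0],[[0,0,0.002],[0,0,0],0.0],[[0,0,0],[0,0,0],0.0]])

```text
t: 6.1
tool_pos: [485.5, -302.2, -3.7]
orientation: [0.992, -0.124, -0.0, -0.0]
force: [-0.1, -0.4, -0.1]
opening: 0.004
```

apply_moves(moves=[[[0,0,0.0015],[0,0,0],0.0],[[0,0,0],[0,0,0],0.0]])

```text
t: 6.35
tool_pos: [485.6, -302.3, -5.0]
orientation: [0.992, -0.124, -0.0, -0.0]
force: [0.2, 0.9, -0.1]
opening: -0.0
```

apply_moves(moves=[[[0,0,0.0015],[0,0,0],0.0],[[0,0,0],[0,0,0],0.0]])

```text
t: 6.6
tool_pos: [485.6, -302.3, -6.5]
orientation: [0.992, -0.124, -0.0, -0.0]
force: [-1.2, 0.2, 0.1]
opening: -0.001
```

apply_moves(moves=[[[0,0,0.001],[0,0,0],0.0],[[0,0,0.001],[0,0,0],0.0],[[0,0,0],[0,0,0],0.0]])

```text
t: 6.98
tool_pos: [485.6, -302.3, -8.5]
orientation: [0.992, -0.124, -0.0, -0.0]
force: [-0.2, 0.3, -0.3]
opening: 0.002
```

```bash
python3 - <<'E'
from h import *
n="side"
p=read_camera(n); o=get_obs(); u=proj(p,o["tool_pos"]); print(n,u)
im=p["color"].copy(); cv2.circle(im,tuple(int(round(x)) for x in u),1,(0,0,255),-1)
x,y=int(u[0]),int(u[1]); c=im[max(0,y-75):y+45,max(0,x-80):x+80]
cv2.imwrite(f"pics/t2_{n}.png",cv2.resize(c,None,fx=5,fy=5,interpolation=cv2.INTER_CUBIC))
print(o["tool_pos"],o["force"])
for z in (0,12,20): print(z,proj(p,[486,-302,z]))
E
```

```text
side [340.28350382 217.48606781]
[ 485.68936572 -302.33344643   -8.40736541] [ 0.55085728 -0.21791163  0.79379305]
0 [340.24080045 214.8387542 ]
12 [340.34281198 210.96184879]
20 [340.41134395 208.35732025]
```

View pics/t2_side.png

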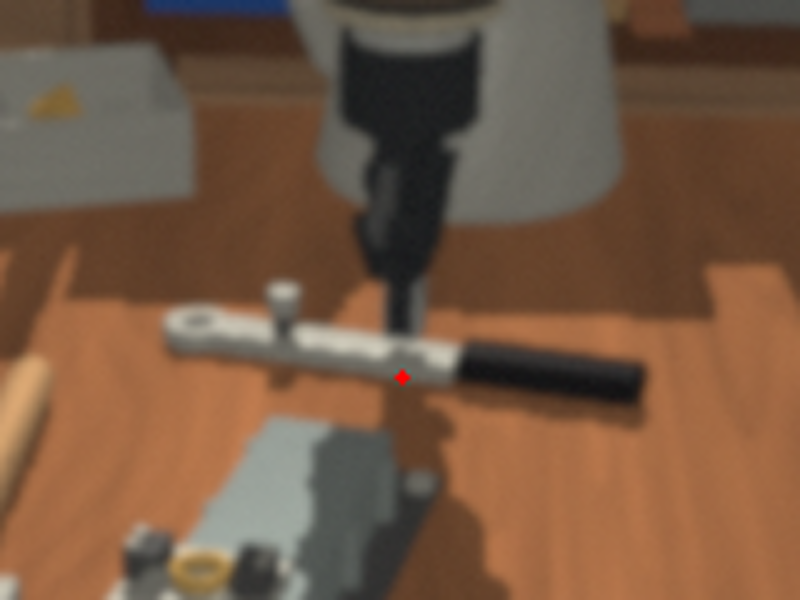

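apply_moves(moves=[[[0,0,0.001],[0,0,0],0.0],[[0,0,0],[0,0,0],0.0]])

```text
t: 7.28
tool_pos: [485.6, -302.3, -9.5]
orientation: [0.992, -0.124, -0.0, -0.0]
force: [-0.3, 0.7, -0.3]
opening: 0.001
```

apply_moves(moves=[[[0,0,0.001],[0,0,0],0.0],[[0,0,0],[0,0,0],0.0]])

```text
t: 7.52
tool_pos: [485.6, -302.3, -10.5]
orientation: [0.992, -0.124, -0.0, -0.0]
force: [-0.8, 0.3, 0.3]
opening: 0.0
```

apply_moves(moves=[[[0,0,0.001],[0,0,0],0.0],[[0,0,0],[0,0,0],0.0]])

```text
t: 7.78
tool_pos: [485.7, -302.3, -11.5]
orientation: [0.992, -0.124, -0.0, -0.0]
force: [-0.0, 1.0, -0.6]
opening: 0.004
```

apply_moves(moves=[[[0,0,0.001],[0,0,0],0.0],[[0,0,0],[0,0,0],0.0]])

```text
t: 8.02
tool_pos: [485.6, -302.3, -12.5]
orientation: [0.992, -0.124, -0.0, -0.0]
force: [0.1, -0.4, -0.7]
opening: -0.002
```

apply_moves(moves=[[[0,0,0.001],[0,0,0],0.0],[[0,0,0],[0,0,0],0.0]])

```text
t: 8.28
tool_pos: [485.6, -302.3, -13.5]
orientation: [0.992, -0.124, -0.0, -0.0]
force: [0.9, 0.1, -0.1]
opening: -0.002
```

apply_moves(moves=[[[0,0,0.001],[0,0,0],0.0],[[0,0,0],[0,0,0],0.0]])

```text
t: 8.52
tool_pos: [485.7, -302.4, -14.2]
orientation: [0.992, -0.124, 0.0, 0.0]
force: [-1.2, -0.4, 5.7]
opening: 0.001
```

Touch at TCP z = -13.9 on the 12 mm bar: the real tips are about 26 mm behind the reported TCP. I'll use that from now on: open, lower to TCP z ≈ -25, and grip.

apply_moves(moves=[[[0,0,-0.005],[0,0,0],0.055],[[0,0.0013,0],[0,0,0],0.055],[[0,0,0],[0,0,0],0.055],[[0,0,0],[0,0,0],0.055],[[0,0,0.012],[0,0,0],0.055]])

```text
t: 9.15
tool_pos: [485.9, -304.0, -21.3]
orientation: [0.992, -0.124, 0.001, 0.0]
force: [0.2, -1.0, -0.0]
opening: 0.646
```

apply_moves(moves=[[[0,0,0.0035],[0,0,0],0.04],[[0,0,0],[0,0,0],0.02],[[0,0,0],[0,0,0],0.02],[[0,0,0],[0,0,0],0.02],[[0,0,0],[0,0,0],0.02]])

```text
t: 9.78
tool_pos: [485.3, -303.6, -24.9]
orientation: [0.992, -0.124, -0.0, -0.0]
force: [0.5, 0.5, -6.4]
opening: 0.307
```

apply_moves(moves=[[[0,0,-0.005],[0,0,0],0.02],[[0,0,-0.015],[0,0,0],0.02],[[0,0,-0.03],[0,0,0],0.02],[[0,0,-0.03],[0,0,0],0.02],[[0,0,0],[0,0,0],0.02]])

```text
t: 10.4
tool_pos: [486.9, -304.7, 57.9]
orientation: [0.992, -0.124, 0.002, 0.001]
force: [0.7, 0.9, -5.7]
opening: 0.308
```

```bash
python3 - <<'E'
from h import *
p,o=look("wrist","w5",["lever_mid"]); print(o)
o=get_obs(); print(o)
p=read_camera("side"); u=proj(p,o["tool_pos"]); im=p["color"]
x,y=int(u[0]),int(u[1]); c=im[max(0,y-85):y+35,max(0,x-80):x+80]
cv2.imwrite(f"pics/t3_side.png",cv2.resize(c,None,fx=5,fy=5,interpolation=cv2.INTER_CUBIC))
E
```

```text
{'lever_mid': [([320.2, 327.7], 0.55)]}
{'t': 10.5, 'qpos': array([-6.11921608e-01,  5.65549357e-01,  1.90392213e+00, -1.38099182e-05,
        6.71416803e-01,  1.20661484e+00]), 'qvel': array([ 4.31544587e-04,  2.51830316e-02,  1.01115520e-02,  7.31131623e-04,
       -3.38718556e-03, -4.65667904e-05]), 'tau': array([ 2.19910702e-02, -9.57197571e+01, -3.18341517e+01,  5.66657036e-03,
        1.53002300e-02,  3.00659713e-04]), 'tool_pos': array([ 485.36199461, -303.60610269,   55.2983183 ]), 'orientation': array([ 9.92338515e-01, -1.23548162e-01,  3.09050231e-04,  1.68936549e-04]), 'force': array([ 0.03342622,  1.01515714, -5.26663965]), 'ft_torque': array([0.02472963, 0.02654721, 0.0566087 ]), 'opening': 0.30880338278846686}
```

View pics/w5.png

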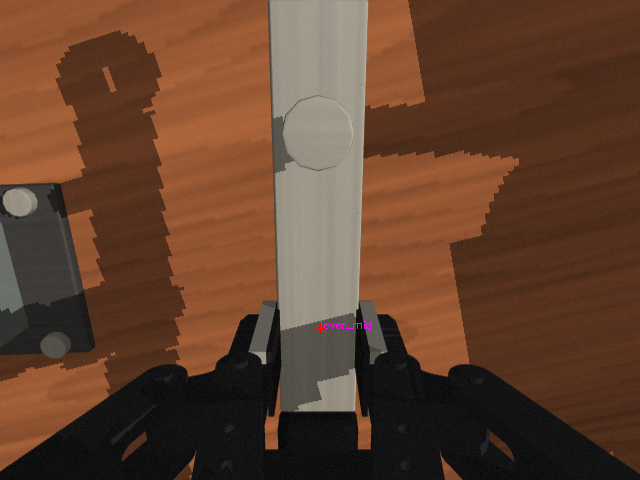

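View pics/t3_side.png

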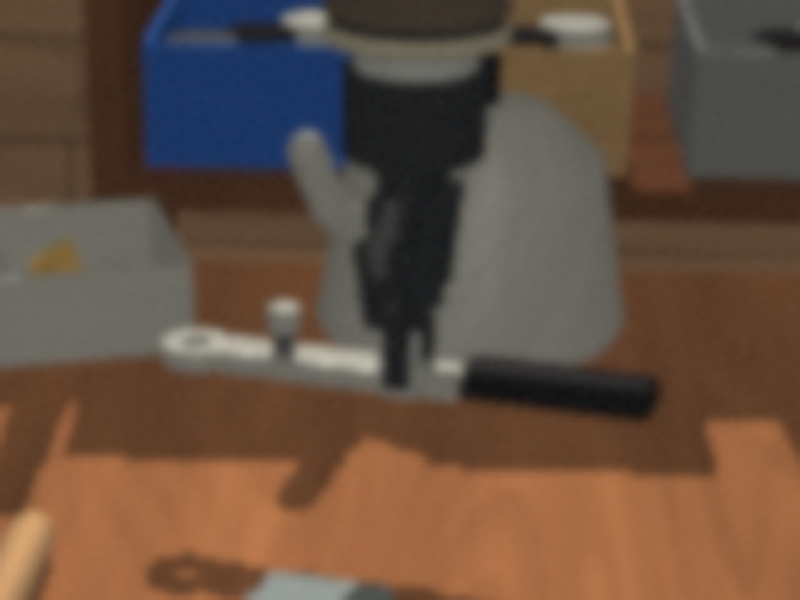

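The lever is gripped squarely: bar centred on column 319, roller at (318,133), handle start at row 411.

```bash
python3 - <<'E'
from h import *
from scipy.spatial.transform import Rotation as Ro
p=read_camera("wrist"); o=get_obs(); R=Ro.from_quat(o["orientation"]); tp=o["tool_pos"]; print(tp)
u=tp[2]+25
for uv,z in [((318.5,133),u+38),((318.5,411),u+12),((279,300),u+12),((358,300),u+12)]:
    print(uv, R.inv().apply(plane(p,uv,z)-tp).round(1))
E
```

```text
[ 484.73076826 -303.16720828   54.26062213]
(318.5, 133) [ 71.8   1.5 -63.1]
(318.5, 411) [-30.9   1.6 -37. ]
(279, 300) [ 14.8 -12.  -37. ]
(358, 300) [ 14.8  15.2 -37. ]
```

```bash
python3 - <<'E'
import cv2
i=cv2.imread("pics/wrist0_raw.png")[0:220,120:320]; cv2.imwrite("pics/z0.png",cv2.resize(i,None,fx=2.7,fy=2.7,interpolation=cv2.INTER_CUBIC))
i=cv2.imread("pics/wrist0_raw.png")[220:400,110:270]; cv2.imwrite("pics/z1.png",cv2.resize(i,None,fx=3.2,fy=3.2,interpolation=cv2.INTER_CUBIC))
E
python3 plan.py 521.7 -128.3 55 78.2 10
```

```text
at [ 484.73 -303.17   54.26] turn deg [-8.000e-02  4.000e-02 -9.239e+01] opening 26.51 F [-0.39  0.   -6.2 ] t 10.6
[[-0.0007, -0.01786, -6e-05], [-0.0001, 0.0001, -0.1613]]
[[0.00217, -0.01774, -7e-05], [-0.0001, 0.0001, -0.1613]]
[[0.00499, -0.01716, -7e-05], [-0.0001, 0.0001, -0.1613]]
[[0.00768, -0.01614, -7e-05], [-0.0001, 0.0001, -0.1613]]
[[0.01017, -0.01469, -7e-05], [-0.0001, 0.0001, -0.1613]]
[[0.0124, -0.01287, -7e-05], [-0.0001, 0.0001, -0.1613]]
[[0.01431, -0.01071, -7e-05], [-0.0001, 0.0001, -0.1613]]
[[0.01584, -0.00828, -8e-05], [-0.0001, 0.0001, -0.1613]]
[[0.01697, -0.00562, -8e-05], [-0.0001, 0.0001, -0.1613]]
[[0.01765, -0.00283, -7e-05], [-0.0001, 0.0001, -0.1613]]
```

View pics/z0.png

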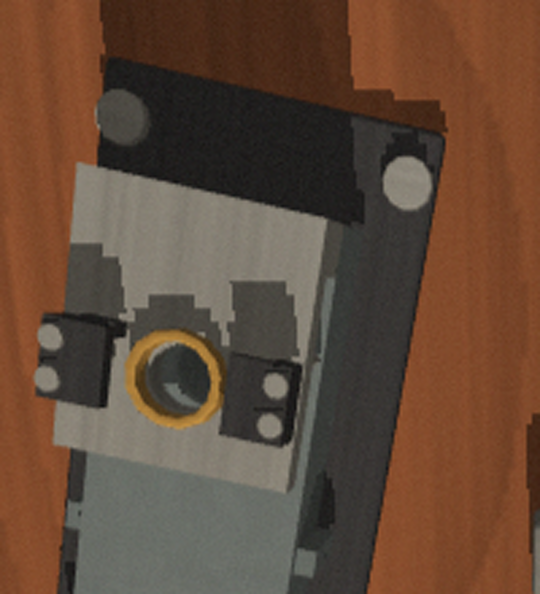

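View pics/z1.png

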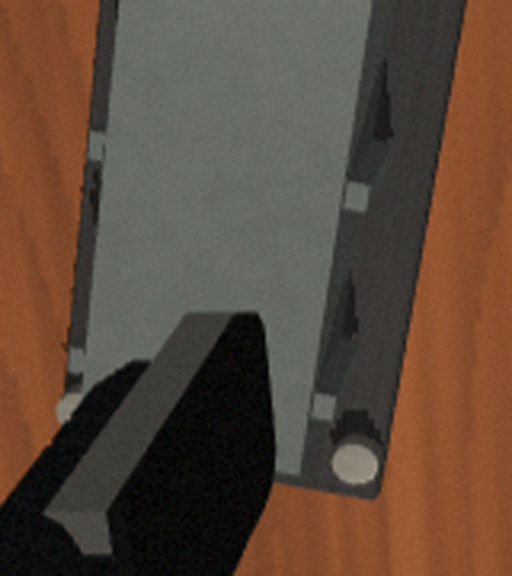

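```bash
cat > fit.py <<'E'
from h import *
from scipy.spatial.transform import Rotation as Ro
from scipy.optimize import least_squares
p=read_camera("wrist"); o=get_obs(); Rt=Ro.from_quat(o["orientation"]).as_matrix(); tp=o["tool_pos"]
R=np.array(p["R"]);t=np.array(p["t"]).ravel(); c=-R.T@t
ct=Rt.T@(c-tp); Rct=R@Rt; print("cam in tool",ct, Rct.round(4))
np.savez("camtool.npz",ct=ct,R=Rct)
R0=np.array([[0,1,0],[1,0,0],[0,0,-1.]]); 
Rc=Rct@R0.T; cc=np.array([649.99,0.02,205.1])+R0@ct; q=dict(mtx=p["mtx"],R=Rc,t=-Rc@cc); print("cam0",cc)
P=[((148.9,60.4),(123,31,71)),((242.6,80.7),(123,-31,71)),((140,164.1),(53,31,71)),((226.7,182.2),(53,-31,71)),((184.4,140),(77,0,78)),((158.5,21.1),(155,50,8)),((284.4,50.7),(155,-50,8)),((228.1,375.9),(-155,-50,8)),((203.4,368.1),(-123,-31,45))]
def f(v):
    r=[]
    C,S=np.cos(v[2]),np.sin(v[2])
    for uv,b in P:
        X=[v[0]+C*b[0]-S*b[1],v[1]+S*b[0]+C*b[1],b[2]]
        r+=list(proj(q,X)-np.array(uv))
    return np.array(r)
s=least_squares(f,[544,-20,1.365],x_scale=[1,1,.01]); print(s.x,np.degrees(s.x[2])); print(f(s.x).reshape(-1,2).round(1))
v=s.x; print("hole",v[0]+77*np.cos(v[2]),v[1]+77*np.sin(v[2]))
E
python3 fit.py
```

```text
cam in tool [  77.23959142    1.03912921 -169.59063983] [[ 1.000e-04  1.000e+00 -1.100e-03]
 [-9.543e-01 -2.000e-04 -2.989e-01]
 [-2.989e-01  1.100e-03  9.543e-01]]
cam0 [651.02912921  77.25959142 374.69063983]
[544.40037047 -18.57414725   1.36063627] 77.95871569742181
[[ 0.1 -0.2]
 [-1.   0.4]
 [-0.1  0.3]
 [-0.3  0.3]
 [ 0.1  0.6]
 [ 0.5 -0.9]
 [ 0.6 -1.3]
 [-0.3  1.1]
 [ 0.4  0.1]]
hole 560.4638362076405 56.73166307302352
```

```bash
python3 - <<'E'
from h import *
from scipy.spatial.transform import Rotation as Ro
for i in range(5):
    p=read_camera("wrist"); o=get_obs(); Rt=Ro.from_quat(o["orientation"]).as_matrix(); tp=o["tool_pos"]
    R=np.array(p["R"]);t=np.array(p["t"]).ravel(); c=-R.T@t
    print((Rt.T@(c-tp)).round(2),c.round(2),tp.round(2))
E
```

```text
[  77.18    1.03 -169.41] [ 559.56 -323.26  223.39] [ 484.75 -303.18   54.11]
[  77.19    1.01 -169.34] [ 559.61 -323.3   223.38] [ 484.8  -303.23   54.16]
[  77.17    1.01 -169.27] [ 559.68 -323.34  223.46] [ 484.93 -303.31   54.29]
[  77.17    1.01 -169.25] [ 559.75 -323.39  223.6 ] [ 485.03 -303.38   54.43]
[  77.19    1.04 -169.25] [ 559.82 -323.44  223.76] [ 485.12 -303.43   54.58]
```

```bash
python3 plan.py 520.7 -127.3 55 78.0 10
```

```text
at [ 485.12 -303.43   54.58] turn deg [-5.000e-02  2.000e-02 -9.219e+01] opening 26.23 F [-0.76  0.19 -5.22] t 10.9
[[-0.00087, -0.01795, -4e-05], [-0.0001, 0.0, -0.1609]]
[[0.00202, -0.01786, -4e-05], [-0.0001, 0.0, -0.1609]]
[[0.00485, -0.0173, -4e-05], [-0.0001, 0.0, -0.1609]]
[[0.00756, -0.0163, -4e-05], [-0.0001, 0.0, -0.1609]]
[[0.01008, -0.01488, -4e-05], [-0.0001, 0.0, -0.1609]]
[[0.01233, -0.01307, -4e-05], [-0.0001, 0.0, -0.1609]]
[[0.01426, -0.01093, -4e-05], [-0.0001, 0.0, -0.1609]]
[[0.01583, -0.0085, -4e-05], [-0.0001, 0.0, -0.1609]]
[[0.01699, -0.00586, -4e-05], [-0.0001, 0.0, -0.1609]]
[[0.01771, -0.00306, -4e-05], [-0.0001, 0.0, -0.1609]]
```

apply_moves(moves=[[[-0.0009,-0.018,0],[0,0,-0.161],0.02],[[0.002,-0.0179,0],[0,0,-0.161],0.02],[[0.0049,-0.0173,0],[0,0,-0.161],0.02],[[0.0076,-0.0163,0],[0,0,-0.161],0.02],[[0.0101,-0.0149,0],[0,0,-0.161],0.02]])

```text
t: 11.52
tool_pos: [503.2, -214.8, 54.9]
orientation: [0.961, 0.278, -0.0, -0.0]
force: [-0.1, 0.7, -5.5]
opening: 0.307
```

apply_moves(moves=[[[0.0123,-0.0131,0],[0,0,-0.161],0.02],[[0.0143,-0.0109,0],[0,0,-0.161],0.02],[[0.0158,-0.0085,0],[0,0,-0.161],0.02],[[0.017,-0.0059,0],[0,0,-0.161],0.02],[[0.0177,-0.0031,0],[0,0,-0.161],0.02]])

```text
t: 12.15
tool_pos: [520.9, -126.7, 55.0]
orientation: [0.775, 0.632, -0.0, -0.0]
force: [0.3, 0.2, -5.9]
opening: 0.31
```

```bash
python3 - <<'E'
from h import *
look("side","s6");look("wrist","w6");look("scene","c6")
i=cv2.imread("pics/s6_raw.png")[130:330,220:420]; cv2.imwrite("pics/s6z.png",cv2.resize(i,None,fx=3,fy=3,interpolation=cv2.INTER_CUBIC))
o=get_obs();print(o["tool_pos"],o["force"],o["opening"])
E
python3 plan.py 520.7 -127.3 55 78.0 1
```

```text
[ 520.90271011 -126.70404574   54.94785794] [-0.76777747 -0.46416766 -5.28554835] 0.3058239648298599
at [ 520.9  -126.7    54.95] turn deg [-0.01 -0.    0.06] opening 26.12 F [-0.77 -0.46 -5.29] t 12.3
[[-0.00062, -8e-05, -5e-05], [-0.0002, -0.0, 0.001]]
```

View pics/s6z.png

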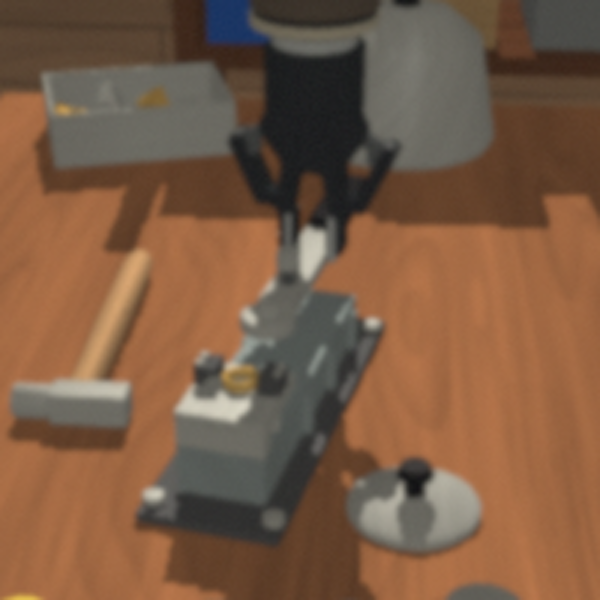

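View pics/w6.png

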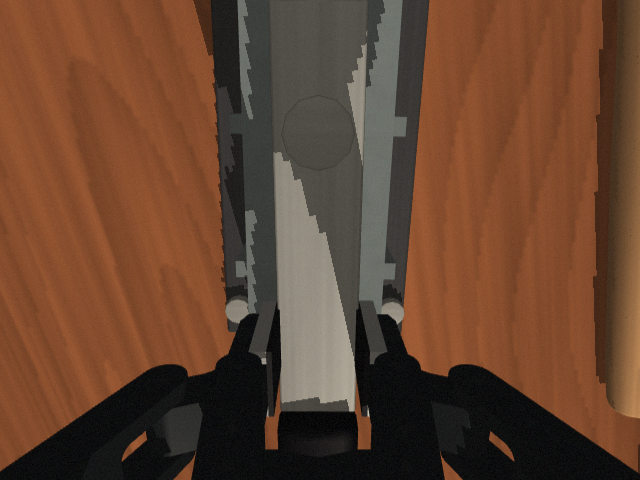

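The lever lies well in line with the bed: base edges centred on columns 317–320, bar on 319. Lowering by feel.

apply_moves(moves=[[[0,0,0.015],[0,0,0],0.02],[[0,0,0.013],[0,0,0],0.02],[[0,0,0.003],[0,0,0],0.02],[[0,0,0],[0,0,0],0.02]])

```text
t: 12.8
tool_pos: [520.5, -127.4, 23.6]
orientation: [0.777, 0.629, -0.0, -0.0]
force: [0.2, -0.1, -5.6]
opening: 0.308
```

apply_moves(moves=[[[0,0,0.001],[0,0,0],0.02],[[0,0,0.001],[0,0,0],0.02],[[0,0,0],[0,0,0],0.02]])

```text
t: 13.18
tool_pos: [520.9, -127.3, 22.2]
orientation: [0.777, 0.63, 0.0, 0.0]
force: [-0.0, -0.4, -4.7]
opening: 0.307
```

apply_moves(moves=[[[0,0,0.001],[0,0,0],0.02],[[0,0,0.0005],[0,0,0],0.02],[[0,0,0],[0,0,0],0.02]])

```text
t: 13.55
tool_pos: [520.8, -127.3, 20.6]
orientation: [0.777, 0.63, -0.0, -0.0]
force: [-0.3, 0.1, -5.7]
opening: 0.308
```

apply_moves(moves=[[[0,0,0.0005],[0,0,0],0.02],[[0,0,0],[0,0,0],0.02]])

```text
t: 13.8
tool_pos: [520.8, -127.3, 20.1]
orientation: [0.777, 0.63, -0.0, -0.0]
force: [-0.6, 0.2, -5.0]
opening: 0.311
```

apply_moves(moves=[[[0,0,0.0005],[0,0,0],0.02],[[0,0,0],[0,0,0],0.02]])

```text
t: 14.05
tool_pos: [520.8, -127.3, 19.6]
orientation: [0.777, 0.63, -0.0, -0.0]
force: [0.6, 0.1, -5.1]
opening: 0.305
```

apply_moves(moves=[[[0,0,0.0005],[0,0,0],0.02],[[0,0,0],[0,0,0],0.02]])

```text
t: 14.3
tool_pos: [521.1, -127.3, 19.4]
orientation: [0.777, 0.63, 0.0, 0.0]
force: [-1.3, 0.7, 3.9]
opening: 0.306
```

apply_moves(moves=[[[0,0,0.0005],[0,0,0],0.02],[[0,0,0],[0,0,0],0.02]])

```text
t: 14.55
tool_pos: [521.2, -127.4, 19.4]
orientation: [0.777, 0.63, 0.0, 0.0]
force: [-3.6, 1.7, 14.2]
opening: 0.306
```

apply_moves(moves=[[[0,0,-0.0015],[0,0,0],0.02],[[0.012,0,0],[0,0,0],0.02],[[0.01,0,0],[0,0,0],0.02],[[0,0,0],[0,0,0],0.02]])

```text
t: 15.05
tool_pos: [525.4, -104.7, 19.9]
orientation: [0.776, 0.63, -0.0, -0.0]
force: [-0.3, 0.4, -5.4]
opening: 0.307
```

apply_moves(moves=[[[0.01,0,0],[0,0,0],0.02],[[0.01,0,0],[0,0,0],0.02],[[0.005,0,0],[0,0,0],0.02],[[0,0,0],[0,0,0],0.02]])

```text
t: 15.55
tool_pos: [530.7, -80.9, 20.1]
orientation: [0.777, 0.63, 0.0, 0.0]
force: [0.2, 0.3, -6.1]
opening: 0.304
```

apply_moves(moves=[[[0.008,0,0],[0,0,0],0.02],[[0.004,0,0],[0,0,0],0.02],[[0,0,0],[0,0,0],0.02]])

```text
t: 15.92
tool_pos: [533.1, -69.2, 20.1]
orientation: [0.777, 0.63, -0.0, -0.0]
force: [-0.3, -0.7, -5.2]
opening: 0.308
```

apply_moves(moves=[[[0.0015,0,0],[0,0,0],0.02],[[0.0015,0,0],[0,0,0],0.02],[[0,0,0],[0,0,0],0.02]])

```text
t: 16.3
tool_pos: [533.7, -66.6, 20.1]
orientation: [0.777, 0.63, -0.0, -0.0]
force: [0.1, -0.2, -6.1]
opening: 0.306
```

apply_moves(moves=[[[0.001,0,0],[0,0,0],0.02],[[0,0,0],[0,0,0],0.02]])

```text
t: 16.55
tool_pos: [533.9, -65.6, 20.1]
orientation: [0.777, 0.63, -0.0, -0.0]
force: [-1.1, -0.5, -6.3]
opening: 0.304
```

apply_moves(moves=[[[0.001,0,0],[0,0,0],0.02],[[0,0,0],[0,0,0],0.02]])

```text
t: 16.8
tool_pos: [533.9, -64.6, 20.1]
orientation: [0.777, 0.63, -0.0, -0.0]
force: [-0.3, -0.2, -6.1]
opening: 0.307
```

apply_moves(moves=[[[0.001,0,0],[0,0,0],0.02],[[0,0,0],[0,0,0],0.02]])

```text
t: 17.05
tool_pos: [533.8, -63.7, 20.0]
orientation: [0.777, 0.63, -0.0, -0.0]
force: [-3.6, -3.5, -5.8]
opening: 0.308
```

apply_moves(moves=[[[0.001,0,0],[0,0,0],0.02],[[0,0,0],[0,0,0],0.02]])

```text
t: 17.3
tool_pos: [533.9, -63.5, 20.0]
orientation: [0.777, 0.63, -0.001, -0.0]
force: [-5.4, -12.7, -6.3]
opening: 0.31
```

apply_moves(moves=[[[0.0005,0,0],[0,0,0],0.02],[[0,0,0.0005],[0,0,0],0.02],[[0,0,0.0003],[0,0,0],0.02],[[0,0,0],[0,0,0],0.02]])

```text
t: 17.8
tool_pos: [534.0, -63.4, 19.6]
orientation: [0.777, 0.63, -0.001, 0.0]
force: [-7.9, -18.2, 4.7]
opening: 0.308
```

apply_moves(moves=[[[0,0,0],[0,0,0],0.05],[[0,0,0],[0,0,0],0.05],[[0,0,0],[0,0,0],0.05]])

```text
t: 18.18
tool_pos: [535.0, -62.1, 19.5]
orientation: [0.777, 0.63, 0.0, 0.0]
force: [-0.2, 0.2, -0.1]
opening: 0.584
```

```bash
python3 - <<'E'
from h import *
o=get_obs();print(o["tool_pos"],o["force"],o["opening"])
look("wrist","w7")
E
```

```text
[534.99917151 -62.06991299  19.46875411] [-0.21074364  0.1907459  -0.10046586] 0.5841770283316449
```

View pics/w7.png

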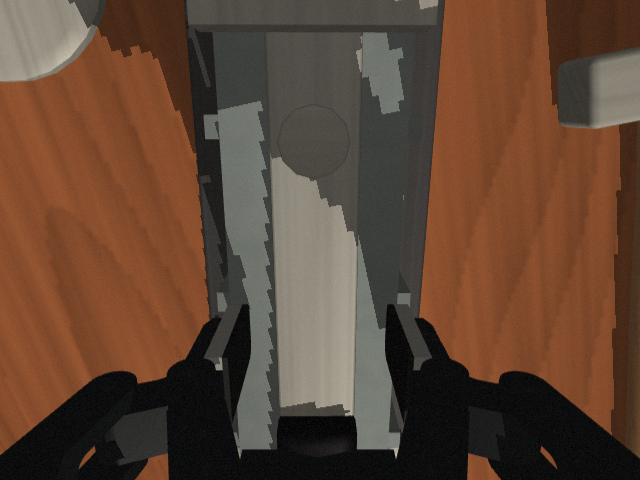

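apply_moves(moves=[[[0,0,-0.02],[0,0,0],0.06],[[0,0,-0.05],[0,0,0],0.06],[[0.02,0,-0.04],[0,0,0],0.06],[[0.0245,0,-0.02],[0,0,0],0.06],[[0,0,0],[0,0,0],0.06]])

```text
t: 18.85
tool_pos: [545.2, -17.5, 151.0]
orientation: [0.776, 0.63, 0.001, 0.001]
force: [-1.0, -1.0, -1.1]
opening: 0.697
```

apply_moves(moves=[[[0,0,0],[0,0,0],0.06]])

```text
t: 18.98
tool_pos: [543.3, -18.8, 148.7]
orientation: [0.777, 0.63, -0.0, -0.0]
force: [-0.8, 0.6, -1.0]
opening: 0.704
```

```bash
python3 - <<'E'
from h import *
p,o=look("wrist","w8")
o=get_obs();print(o["tool_pos"],o["orientation"],o["force"],o["opening"])
i=cv2.imread("pics/w8_raw.png"); print(proj(p,[559.6+.87,55.6-1.07,78]))
cv2.imwrite("pics/w8z.png",cv2.resize(i[20:220,220:420],None,fx=3,fy=3,interpolation=cv2.INTER_CUBIC))
E
```

```text
[543.11183029 -19.0074171  148.44229808] [ 7.76839029e-01  6.29698817e-01 -5.58758537e-04 -4.59567781e-04] [-0.23310502 -0.26446811 -0.41516274] 0.7052975697473486
[319.22281002 108.6838894 ]
```

View pics/w8z.png

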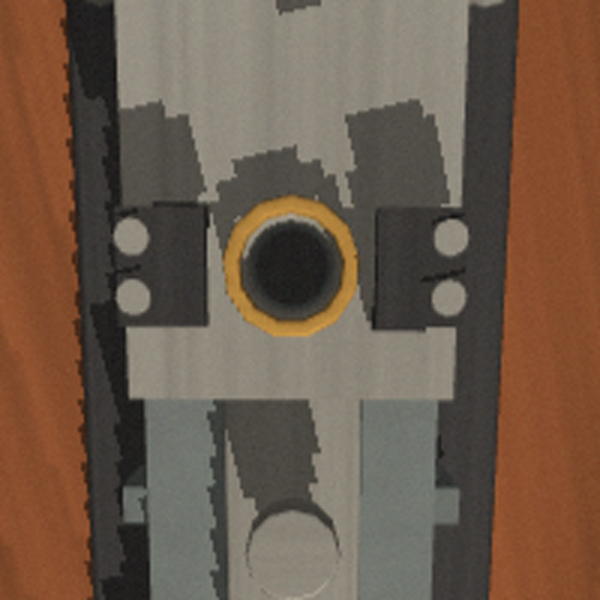

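View pics/w8.png

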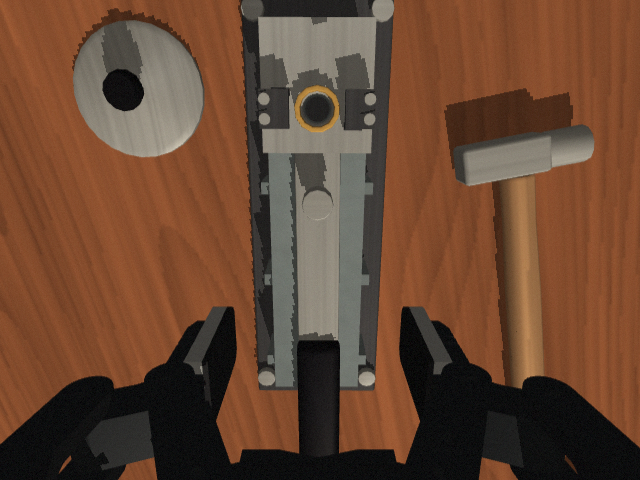

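The picture shows the bush at (317,108) with a concentric dark bore through ear, eye and bed: the eye is home. Now to the pin.

apply_moves(moves=[[[0.055,-0.0156,0],[0,0,0],0.06],[[0.055,-0.0156,0],[0,0,0],0.06],[[0.055,-0.0156,0],[0,0,0],0.06],[[0.055,-0.0156,0],[0,0,0],0.06],[[0.055,-0.0156,0],[0,0,0],0.06]])

```text
t: 19.65
tool_pos: [523.8, 267.4, 148.2]
orientation: [0.777, 0.629, -0.001, -0.0]
force: [0.8, 0.4, 0.5]
opening: 0.698
```

apply_moves(moves=[[[0,0,0],[0,0,0],0.06],[[0,0,0],[0,0,0],0.06]])

```text
t: 19.9
tool_pos: [523.9, 265.7, 148.3]
orientation: [0.777, 0.63, -0.001, -0.0]
force: [0.2, 0.5, -0.1]
opening: 0.704
```

```bash
python3 - <<'E'
from h import *
p,o=look("wrist","w9",["pin_head","small_pin_head","large_pin_head","pin"]);print(o)
o=get_obs();print(o["tool_pos"],o["orientation"],o["force"],o["opening"])
i=cv2.imread("pics/w9_raw.png");
cv2.imwrite("pics/w9z.png",cv2.resize(i[20:220,170:430],None,fx=3,fy=3,interpolation=cv2.INTER_CUBIC))
E
```

```text
{'pin_head': [([315.2, 111.1], 0.94), ([509.1, 92.0], 0.76)], 'small_pin_head': [([201.1, 155.1], 0.61)], 'large_pin_head': [([85.5, 201.3], 0.74)], 'pin': [([316.6, 108.1], 0.63)]}
[524.67916423 265.31593978 149.20778108] [ 7.77346521e-01  6.29072621e-01 -1.57249361e-04  1.92618797e-06] [-0.04292672  0.17644358  0.29573914] 0.6975074671226693
```

View pics/w9z.png

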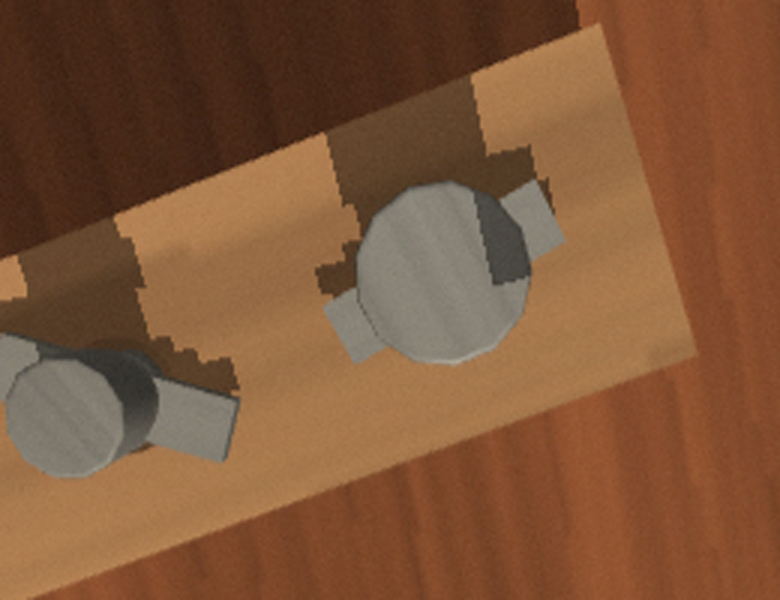

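View pics/w9.png

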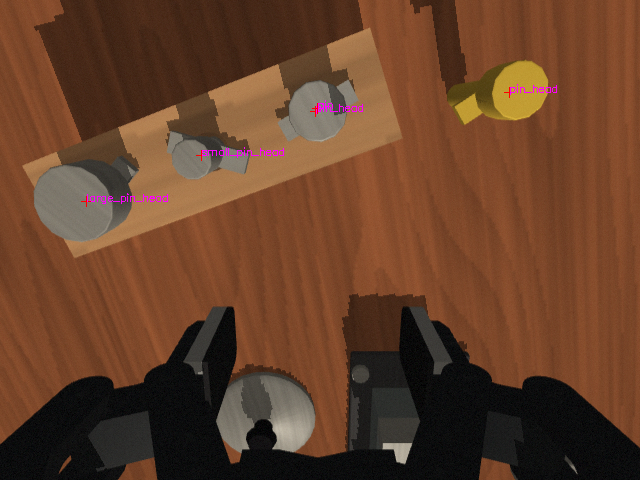

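The wanted pin is at (318,110), its wings along about 30° in the picture (17.6° in the world). The rack's small pin is at (201,155), the yellow look-alike at (509,92).

apply_moves(moves=[[[0.04,0.0003,0],[0,0,0],0.048],[[0.0355,0,0],[0,0,0],0.048],[[0,0,0.03],[0,0,0],0.048],[[0,0,0.015],[0,0,0],0.048],[[0,0,0],[0,0,0],0.048]])

```text
t: 20.78
tool_pos: [539.7, 339.1, 103.3]
orientation: [0.777, 0.629, -0.001, -0.0]
force: [0.7, 0.2, 0.8]
opening: 0.564
```

```bash
python3 - <<'E'
from h import *
p,o=look("wrist","w10");look("side","s10");look("scene","c10")
o=get_obs();print(o["tool_pos"],o["orientation"],o["force"],o["opening"])
i=cv2.imread("pics/s10_raw.png")[220:420,200:460]
j=cv2.imread("pics/c10_raw.png")[130:310,360:560]
cv2.imwrite("pics/s10z.png",cv2.resize(i,None,fx=3,fy=3,interpolation=cv2.INTER_CUBIC))
cv2.imwrite("pics/c10z.png",cv2.resize(j,None,fx=3,fy=3,interpolation=cv2.INTER_CUBIC))
E
```

```text
[540.93181782 340.09393242 105.1911554 ] [7.77061233e-01 6.29424810e-01 4.92244747e-04 8.08962701e-05] [-0.95624012 -0.40070545  1.0314047 ] 0.5577053444682075
```

View pics/w10.png

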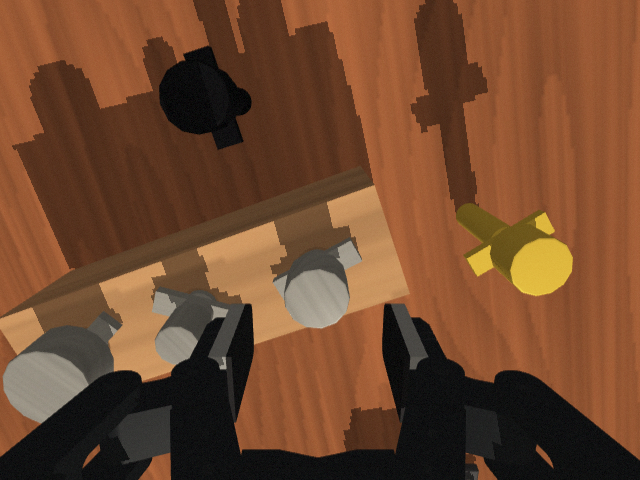

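View pics/s10z.png

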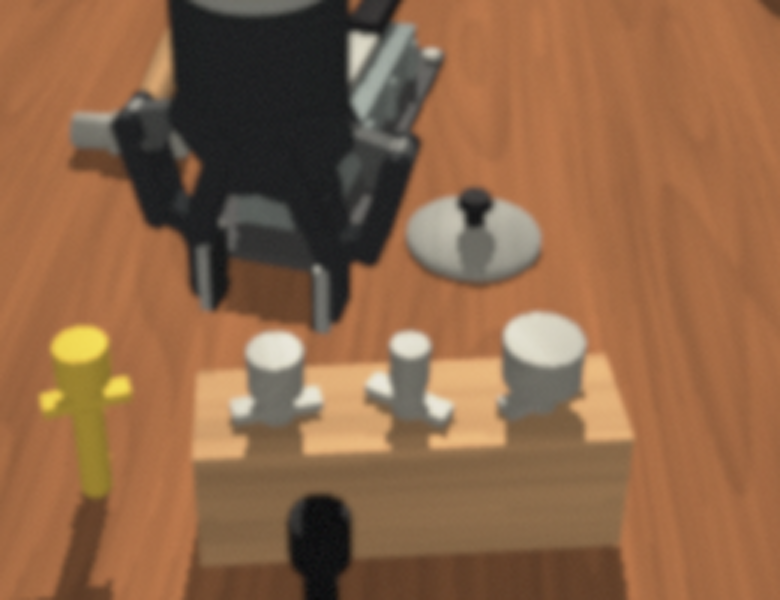

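View pics/c10z.png

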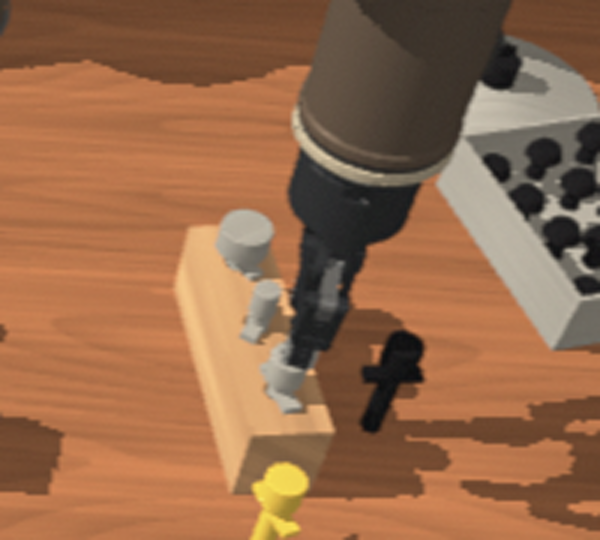

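The head (top disc centred near (317,297)) sits midway between the pads, which reach columns 252 and 384. Lowering and gripping.

apply_moves(moves=[[[0,0,0.015],[0,0,0],0.048],[[0,0,0.015],[0,0,0],0.048],[[0,0,0.01],[0,0,0],0.048],[[0,0,0],[0,0,0],0.048]])

```text
t: 21.42
tool_pos: [539.7, 339.9, 63.0]
orientation: [0.777, 0.63, -0.001, -0.0]
force: [-0.9, -1.3, 0.4]
opening: 0.566
```

apply_moves(moves=[[[0,0,0],[0,0,0],0.02],[[0,0,0],[0,0,0],0.02],[[0,0,0],[0,0,0],0.02],[[0,0,0],[0,0,0],0.02]])

```text
t: 21.92
tool_pos: [540.7, 340.5, 64.7]
orientation: [0.777, 0.63, 0.0, 0.0]
force: [0.1, 1.0, 3.6]
opening: 0.3
```

```bash
python3 - <<'E'
from h import *
o=get_obs();print(o["tool_pos"],o["orientation"],o["force"],o["opening"])
look("side","s11");look("wrist","w11")
i=cv2.imread("pics/s11_raw.png")[220:420,200:460]
cv2.imwrite("pics/s11z.png",cv2.resize(i,None,fx=3,fy=3,interpolation=cv2.INTER_CUBIC))
E
```

```text
[540.66747574 340.5237394   64.70318861] [7.76852769e-01 6.29682140e-01 4.18781550e-04 4.63396411e-05] [0.08513431 1.01115178 3.56609806] 0.30044568028760105
```

View pics/s11z.png

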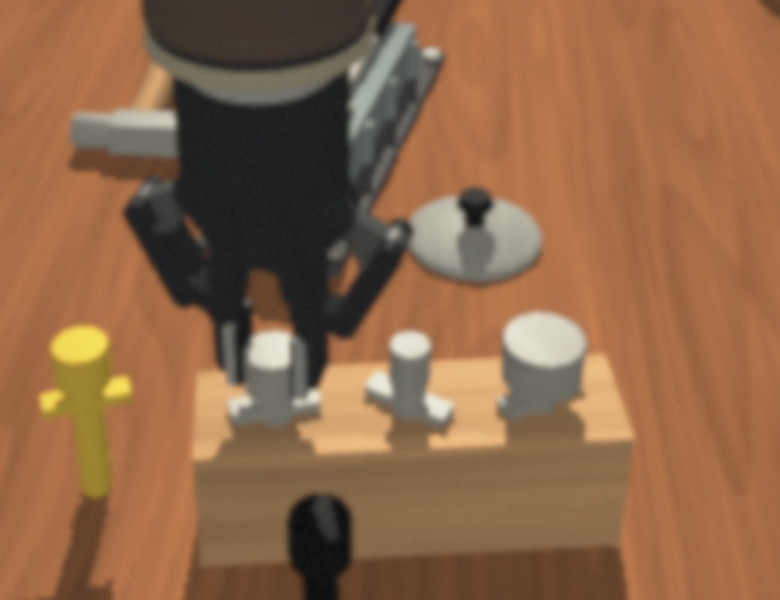

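View pics/w11.png

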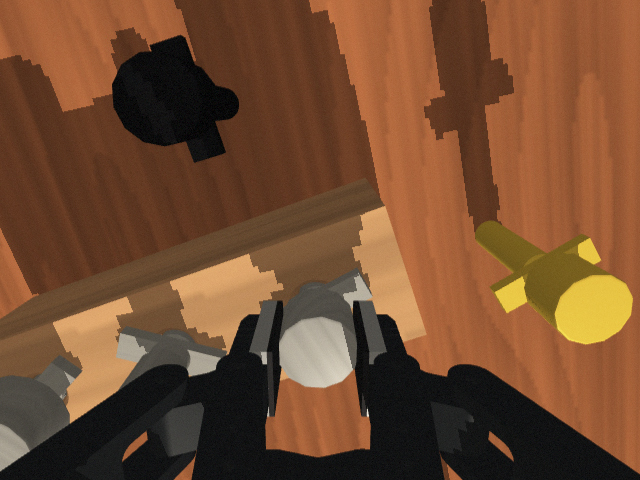

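apply_moves(moves=[[[0,0,-0.005],[0,0,0],0.02],[[0,0,-0.01],[0,0,0],0.02],[[0,0,-0.015],[0,0,0],0.02],[[0,0,-0.015],[0,0,0],0.02],[[0,0,-0.015],[0,0,0],0.02]])

```text
t: 22.65
tool_pos: [540.5, 340.4, 125.8]
orientation: [0.777, 0.63, 0.0, 0.0]
force: [-0.4, -0.0, -0.9]
opening: 0.303
```

apply_moves(moves=[[[0,0,-0.02],[0,0,0],0.02],[[0,0,-0.015],[0,0,0],0.02],[[0,0,0],[0,0,0],0.02]])

```text
t: 23.02
tool_pos: [541.1, 340.7, 160.8]
orientation: [0.777, 0.63, 0.001, 0.0]
force: [0.7, 0.0, -3.4]
opening: 0.306
```

```bash
python3 - <<'E'
from h import *
o=get_obs();print(o["tool_pos"],o["orientation"],o["force"],o["opening"])
look("side","s12");look("wrist","w12")
i=cv2.imread("pics/s12_raw.png")[170:370,200:460]
cv2.imwrite("pics/s12z.png",cv2.resize(i,None,fx=3,fy=3,interpolation=cv2.INTER_CUBIC))
E
python3 plan.py 559.1 55.7 160 138.4 10
```

```text
[541.09079576 340.72605794 160.792527  ] [7.76835416e-01 6.29702529e-01 1.19218647e-03 2.03414490e-04] [ 0.71887295  0.0414449  -3.38462553] 0.30600164433938876
at [540.17 340.19 159.08] turn deg [-1.000e-02  0.000e+00 -6.035e+01] opening 25.83 F [ 0.18  0.12 -2.83] t 23.125
[[-0.02744, 0.00774, -9e-05], [-0.0, 0.0, -0.1053]]
[[-0.0281, 0.00481, -9e-05], [-0.0, 0.0, -0.1053]]
[[-0.02845, 0.00183, -9e-05], [-0.0, 0.0, -0.1053]]
[[-0.02849, -0.00117, -9e-05], [-0.0, 0.0, -0.1053]]
[[-0.02821, -0.00416, -9e-05], [-0.0, 0.0, -0.1053]]
[[-0.02761, -0.0071, -9e-05], [-0.0, 0.0, -0.1053]]
[[-0.02671, -0.00996, -9e-05], [-0.0, 0.0, -0.1053]]
[[-0.02552, -0.01272, -9e-05], [-0.0, 0.0, -0.1053]]
[[-0.02404, -0.01533, -9e-05], [-0.0, 0.0, -0.1053]]
[[-0.0223, -0.01777, -9e-05], [-0.0, 0.0, -0.1053]]
```

View pics/s12z.png

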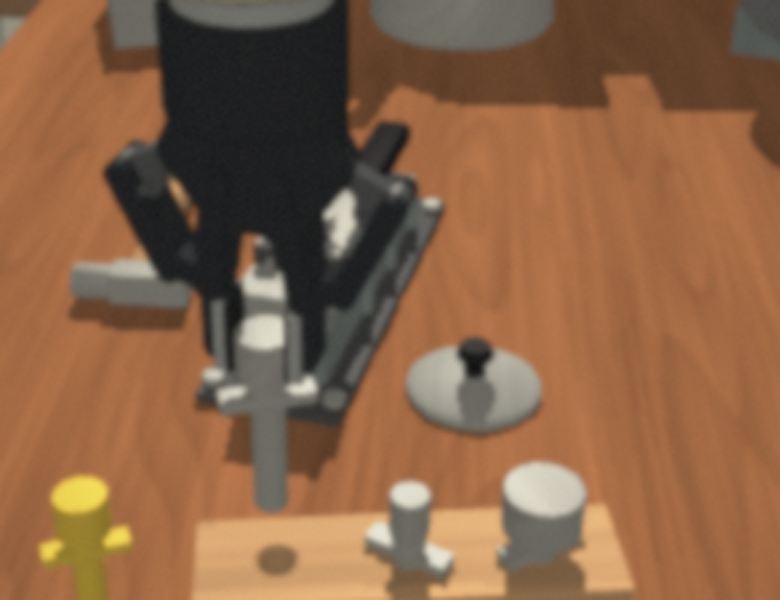

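View pics/w12.png

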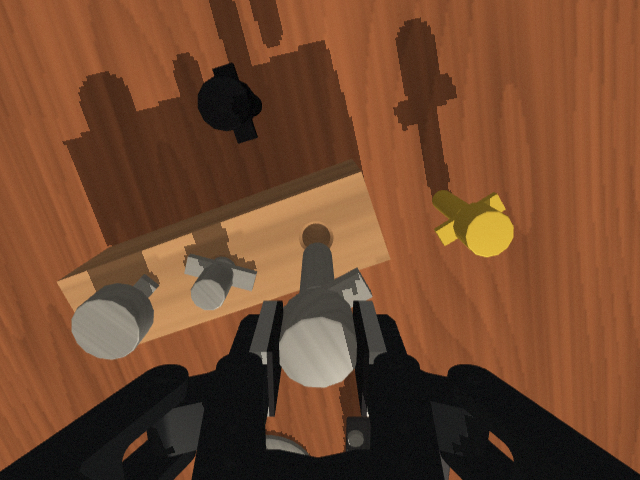

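```bash
python3 - <<'E'
import cv2
i=cv2.imread("pics/w12_raw.png")[210:400,230:410]
cv2.imwrite("pics/w12z.png",cv2.resize(i,None,fx=3.15,fy=3.15,interpolation=cv2.INTER_CUBIC))
E
```

```text
(no output)
```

View pics/w12z.png

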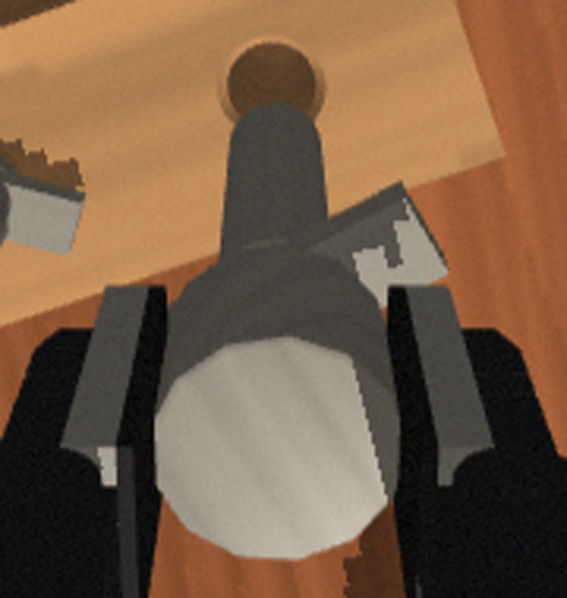

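The pin hangs upright, centred between the pads (head disc centre (318,352), nose at (318,245)). Carrying it over to the bender while turning.

apply_moves(moves=[[[-0.0275,0.0077,0],[0,0,-0.1053],0.02],[[-0.0281,0.0048,0],[0,0,-0.1053],0.02],[[-0.0285,0.0018,0],[0,0,-0.1053],0.02],[[-0.0285,-0.0012,0],[0,0,-0.1053],0.02],[[-0.0282,-0.0042,0],[0,0,-0.1053],0.02]])

```text
t: 23.75
tool_pos: [549.1, 196.9, 158.3]
orientation: [0.585, 0.811, -0.001, -0.0]
force: [0.0, 0.4, -2.2]
opening: 0.305
```

apply_moves(moves=[[[-0.0276,-0.0071,0],[0,0,-0.1053],0.02],[[-0.0267,-0.01,0],[0,0,-0.1053],0.02],[[-0.0255,-0.0127,0],[0,0,-0.1053],0.02],[[-0.024,-0.0153,0],[0,0,-0.1053],0.02],[[-0.0223,-0.0178,0],[0,0,-0.1053],0.02]])

```text
t: 24.38
tool_pos: [558.5, 54.8, 158.4]
orientation: [0.354, 0.935, -0.0, -0.001]
force: [-0.6, 0.1, -2.2]
opening: 0.302
```

apply_moves(moves=[[[0,0,0.005],[0,0,0],0.02],[[0,0,0.005],[0,0,0],0.02],[[0,0,0],[0,0,0],0.02],[[0,0,0],[0,0,0],0.02]])

```text
t: 24.88
tool_pos: [559.0, 56.4, 149.2]
orientation: [0.355, 0.935, -0.0, -0.0]
force: [0.4, -0.5, -2.3]
opening: 0.301
```

```bash
python3 - <<'E'
from h import *
look("wrist","w13");look("side","s13");look("scene","c13")
o=get_obs();print(o["tool_pos"],o["orientation"],o["force"],o["opening"])
i=cv2.imread("pics/w13_raw.png")[180:400,210:430]
cv2.imwrite("pics/w13z.png",cv2.resize(i,None,fx=2.7,fy=2.7,interpolation=cv2.INTER_CUBIC))
i=cv2.imread("pics/s13_raw.png")[170:320,210:410]
cv2.imwrite("pics/s13z.png",cv2.resize(i,None,fx=4,fy=4,interpolation=cv2.INTER_CUBIC))
E
python3 plan.py 558.9 55.8 149 138.4 1
```

```text
[559.10779898  56.12984608 149.43700387] [3.55079334e-01 9.34836162e-01 5.96788143e-05 1.09961774e-04] [ 0.85824211 -0.97830335 -2.22682238] 0.29628954034183175
at [559.11  56.13 149.44] turn deg [0.01 0.01 0.  ] opening 25.3 F [ 0.86 -0.98 -2.23] t 25.025
[[-6e-05, -0.00038, 0.00044], [0.0002, 0.0002, 0.0001]]
```

View pics/w13z.png

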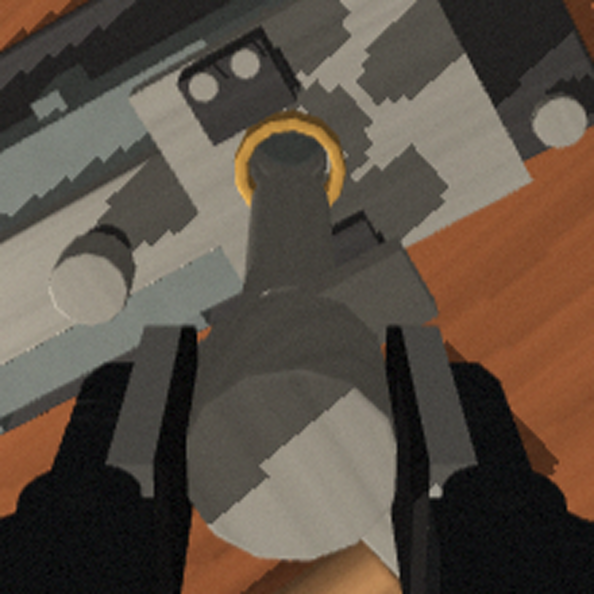

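View pics/s13z.png

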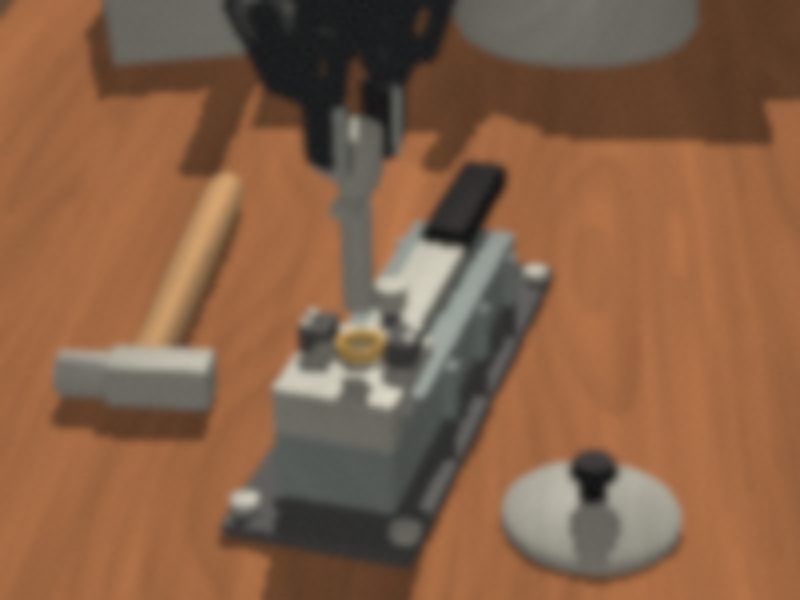

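View pics/c13_raw.png

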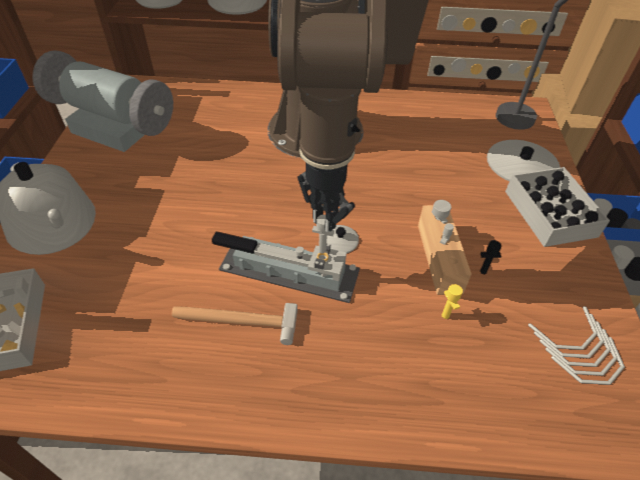

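```bash
python3 - <<'E'
import cv2,numpy as np
a=cv2.imread("pics/w12_raw.png")[250:320,280:390];b=cv2.imread("pics/w13_raw.png")[250:320,280:390]
f=lambda i:cv2.convertScaleAbs(cv2.resize(i,None,fx=6,fy=4*1.0,interpolation=cv2.INTER_CUBIC) if 0 else cv2.resize(i,None,fx=4.2,fy=4.2,interpolation=cv2.INTER_CUBIC),alpha=1.6,beta=10)
cv2.imwrite("pics/cmp.png",np.vstack([f(a),f(b)]))
E
```

```text
(no output)
```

View pics/cmp.png

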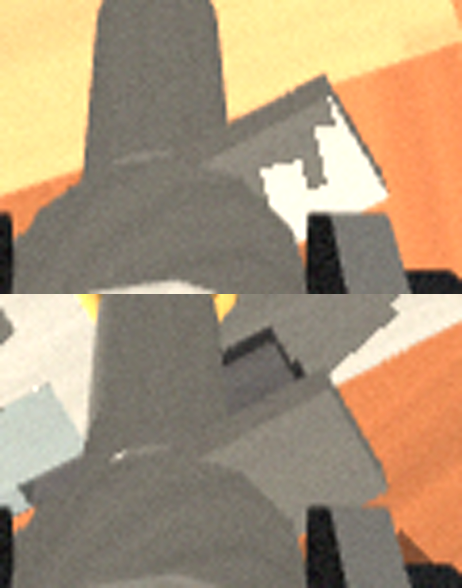

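```bash
python3 - <<'E'
import numpy as np
K=np.array([[423.22,0,317.5],[0,423.22,241.7],[0,0,1]]);ct=np.array([76.1,-.2,-169.4])
Rct=np.array([[0,1,0],[-.9543,0,-.2989],[-.2989,0,.9543]])
def pt(uv,z):
    d=Rct.T@np.linalg.solve(K,[*uv,1]); return ct+d*(z-ct[2])/d[2]
a=pt((357.4,269.5),-14.8);b=pt((371.7,296.3),-14.8); m=(a+b)/2
print(a,b,m,np.linalg.norm(a-b)); print("angle of wing from tool y towards x: by end mid",np.degrees(np.arctan2(m[0],m[1])),"by edge normal",np.degrees(np.arctan2(b[1]-a[1],a[0]-b[0])))
print("bush",pt((317.6,241.5),71.2))
E
```

```text
[ 16.29144015  15.39407678 -14.8       ] [  4.85310213  21.42076492 -14.8       ] [ 10.57227114  18.40742085 -14.8       ] 12.928903534672582
angle of wing from tool y towards x: by end mid 29.87083281268514 by edge normal 27.784071203566462
bush [ 0.86557744 -0.1404365  71.2       ]
```

Wings lie 29.5° from the tool's y, as planned; the bush at (318,241) is about 0.7 mm ahead of the pin axis. Correcting and lowering by feel.

apply_moves(moves=[[[0.0005,0,0.005],[0,0,0],0.02],[[0,0,0.005],[0,0,0],0.02],[[0,0,0.004],[0,0,0],0.02],[[0,0,0],[0,0,0],0.02],[[0,0,0],[0,0,0],0.02]])

```text
t: 25.65
tool_pos: [558.7, 56.1, 135.3]
orientation: [0.355, 0.935, -0.0, -0.0]
force: [0.7, 0.6, -1.6]
opening: 0.301
```

```bash
python3 - <<'E'
from h import *
look("wrist","w14")
o=get_obs();print(o["tool_pos"],o["force"],o["opening"])
i=cv2.imread("pics/w14_raw.png")[180:330,230:400]
cv2.imwrite("pics/w14z.png",cv2.convertScaleAbs(cv2.resize(i,None,fx=3.5,fy=3.5,interpolation=cv2.INTER_CUBIC),alpha=1.6))
E
```

```text
[558.76837313  56.08486137 135.38701093] [ 0.53520803  1.06523341 -2.27385932] 0.29761078060191254
```

View pics/w14z.png

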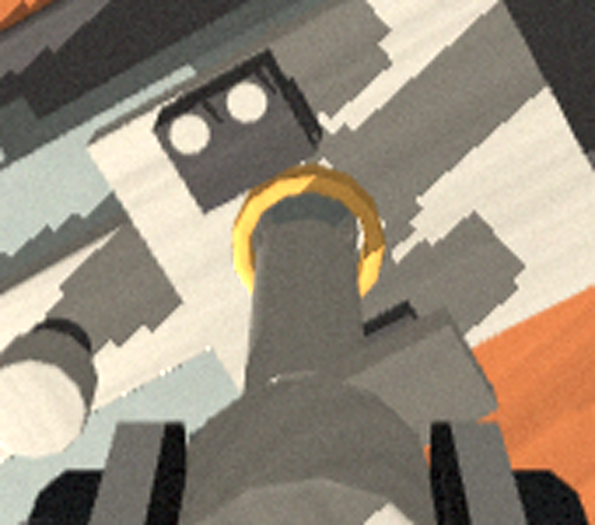

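apply_moves(moves=[[[0,0,0.003],[0,0,0],0.02],[[0,0,0.003],[0,0,0],0.02],[[0,0,0.002],[0,0,0],0.02],[[0,0,0],[0,0,0],0.02]])

```text
t: 26.2
tool_pos: [558.5, 56.1, 127.1]
orientation: [0.355, 0.935, -0.0, -0.0]
force: [-0.1, 0.1, -2.4]
opening: 0.301
```

apply_moves(moves=[[[0,0,0.0015],[0,0,0],0.02],[[0,0,0.0015],[0,0,0],0.02],[[0,0,0],[0,0,0],0.02]])

```text
t: 26.58
tool_pos: [558.6, 56.1, 124.2]
orientation: [0.355, 0.935, -0.0, -0.0]
force: [-0.2, 1.5, -2.3]
opening: 0.303
```

apply_moves(moves=[[[0,0,0.0015],[0,0,0],0.02],[[0,0,0.0015],[0,0,0],0.02],[[0,0,0],[0,0,0],0.02]])

```text
t: 26.95
tool_pos: [558.6, 56.1, 121.2]
orientation: [0.355, 0.935, -0.0, -0.0]
force: [-0.2, 0.6, -2.2]
opening: 0.299
```

apply_moves(moves=[[[0,0,0.0015],[0,0,0],0.02],[[0,0,0.0015],[0,0,0],0.02],[[0,0,0],[0,0,0],0.02]])

```text
t: 27.32
tool_pos: [558.6, 56.1, 118.2]
orientation: [0.355, 0.935, -0.0, -0.0]
force: [-0.1, 1.2, -2.3]
opening: 0.303
```

apply_moves(moves=[[[0,0,0.0015],[0,0,0],0.02],[[0,0,0.0015],[0,0,0],0.02],[[0,0,0],[0,0,0],0.02]])

```text
t: 27.7
tool_pos: [558.6, 56.1, 115.2]
orientation: [0.355, 0.935, -0.0, -0.0]
force: [-0.2, 0.6, -2.0]
opening: 0.301
```

apply_moves(moves=[[[0,0,0.0015],[0,0,0],0.02],[[0,0,0.0015],[0,0,0],0.02],[[0,0,0],[0,0,0],0.02]])

```text
t: 28.08
tool_pos: [558.6, 56.1, 112.2]
orientation: [0.355, 0.935, -0.0, -0.0]
force: [0.6, 0.2, -2.3]
opening: 0.303
```

apply_moves(moves=[[[0,0,0.0015],[0,0,0],0.02],[[0,0,0.0015],[0,0,0],0.02],[[0,0,0],[0,0,0],0.02]])

```text
t: 28.45
tool_pos: [558.6, 56.1, 109.1]
orientation: [0.355, 0.935, -0.0, -0.0]
force: [0.1, 0.3, -2.4]
opening: 0.3
```

apply_moves(moves=[[[0,0,0.001],[0,0,0],0.02],[[0,0,0.001],[0,0,0],0.02],[[0,0,0],[0,0,0],0.02]])

```text
t: 28.82
tool_pos: [558.6, 56.1, 107.2]
orientation: [0.355, 0.935, -0.0, -0.0]
force: [0.4, 0.5, -1.6]
opening: 0.302
```

apply_moves(moves=[[[0,0,0.001],[0,0,0],0.02],[[0,0,0.001],[0,0,0],0.02],[[0,0,0],[0,0,0],0.02]])

```text
t: 29.2
tool_pos: [558.6, 56.1, 105.2]
orientation: [0.355, 0.935, -0.0, -0.0]
force: [-0.5, 1.9, -2.8]
opening: 0.302
```

apply_moves(moves=[[[0,0,0.0015],[0,0,0],0.02],[[0,0,0.0015],[0,0,0],0.02],[[0,0,0],[0,0,0],0.02]])

```text
t: 29.58
tool_pos: [558.6, 56.1, 102.1]
orientation: [0.355, 0.935, -0.0, -0.0]
force: [-0.4, 0.8, -2.9]
opening: 0.3
```

apply_moves(moves=[[[0,0,0.002],[0,0,0],0.02],[[0,0,0.0015],[0,0,0],0.02],[[0,0,0.0015],[0,0,0],0.02],[[0,0,0],[0,0,0],0.02]])

```text
t: 30.08
tool_pos: [558.6, 56.1, 97.2]
orientation: [0.355, 0.935, -0.0, -0.0]
force: [-0.1, 0.8, -1.7]
opening: 0.304
```

apply_moves(moves=[[[0,0,0.0015],[0,0,0],0.02],[[0,0,0.0015],[0,0,0],0.02],[[0,0,0.0015],[0,0,0],0.02],[[0,0,0],[0,0,0],0.02]])

```text
t: 30.58
tool_pos: [558.6, 56.1, 92.6]
orientation: [0.355, 0.935, -0.0, -0.0]
force: [0.7, 1.7, -2.8]
opening: 0.298
```

apply_moves(moves=[[[0,0,0.003],[0,0,0],0.02],[[0,0,0.003],[0,0,0],0.02],[[0,0,0.002],[0,0,0],0.02],[[0,0,0],[0,0,0],0.02]])

```text
t: 31.08
tool_pos: [558.6, 56.1, 84.6]
orientation: [0.355, 0.935, -0.0, -0.0]
force: [-0.9, 1.0, -1.6]
opening: 0.306
```

apply_moves(moves=[[[0,0,0.003],[0,0,0],0.02],[[0,0,0.003],[0,0,0],0.02],[[0,0,0.002],[0,0,0],0.02],[[0,0,0],[0,0,0],0.02]])

```text
t: 31.58
tool_pos: [558.6, 56.1, 76.6]
orientation: [0.355, 0.935, -0.0, -0.0]
force: [0.6, 2.2, -2.4]
opening: 0.302
```

```bash
python3 - <<'E'
from h import *
look("wrist","w15");look("scene","c15");look("side","s15")
i=cv2.imread("pics/w15_raw.png")[180:400,210:430]
cv2.imwrite("pics/w15z.png",cv2.convertScaleAbs(cv2.resize(i,None,fx=2.7,fy=2.7,interpolation=cv2.INTER_CUBIC),alpha=1.6))
i=cv2.imread("pics/s15_raw.png")[190:310,240:400]
cv2.imwrite("pics/s15z.png",cv2.resize(i,None,fx=5,fy=5,interpolation=cv2.INTER_CUBIC))
E
```

```text
(no output)
```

View pics/w15z.png

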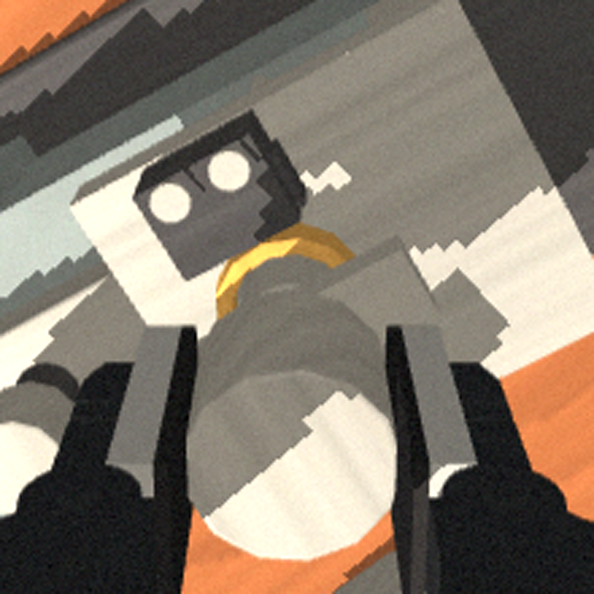

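View pics/s15z.png

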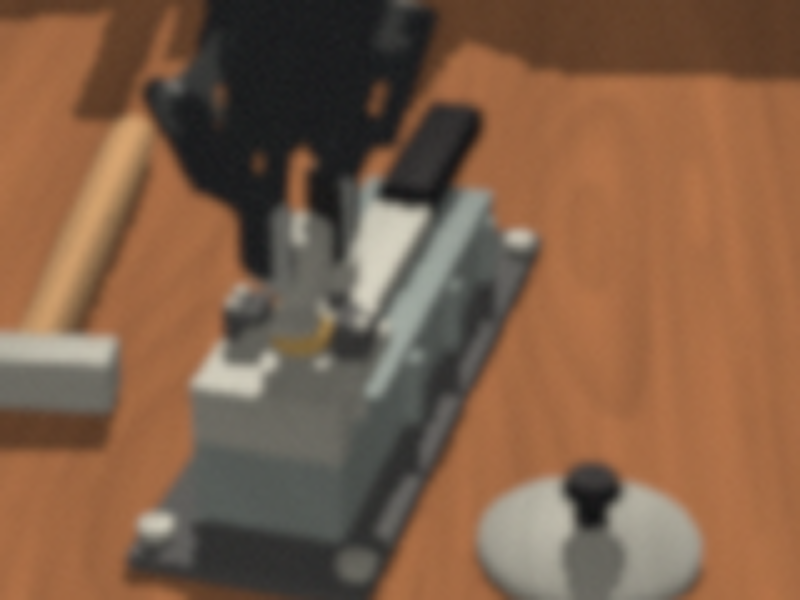

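The wing edge runs parallel to the keeper's edge, between the keepers. Lowering on to the bush.

apply_moves(moves=[[[0,0,0.002],[0,0,0],0.02],[[0,0,0.002],[0,0,0],0.02],[[0,0,0.0015],[0,0,0],0.02],[[0,0,0],[0,0,0],0.02]])

```text
t: 32.22
tool_pos: [558.6, 56.1, 71.1]
orientation: [0.355, 0.935, -0.0, -0.0]
force: [-1.8, 3.6, -2.2]
opening: 0.307
```

apply_moves(moves=[[[0,0,0.0015],[0,0,0],0.02],[[0,0,0.001],[0,0,0],0.02],[[0,0,0],[0,0,0],0.02]])

```text
t: 32.6
tool_pos: [558.7, 56.1, 68.9]
orientation: [0.355, 0.935, 0.0, 0.0]
force: [-2.7, 2.5, 3.7]
opening: 0.307
```

apply_moves(moves=[[[0,0,0.001],[0,0,0],0.02],[[0,0,0.001],[0,0,0],0.02],[[0,0,0],[0,0,0],0.02]])

```text
t: 32.98
tool_pos: [558.7, 56.1, 67.0]
orientation: [0.355, 0.935, 0.0, 0.0]
force: [-4.3, 3.7, 7.1]
opening: 0.295
```

apply_moves(moves=[[[0,0,0.001],[0,0,0],0.02],[[0,0,0.001],[0,0,0],0.02],[[0,0,0],[0,0,0],0.02]])

```text
t: 33.35
tool_pos: [558.7, 56.1, 65.2]
orientation: [0.355, 0.935, 0.0, 0.0]
force: [-3.6, 3.3, 9.5]
opening: 0.302
```

apply_moves(moves=[[[0,0,0.001],[0,0,0],0.02],[[0,0,0.001],[0,0,0],0.02],[[0,0,0],[0,0,0],0.02]])

```text
t: 33.72
tool_pos: [558.8, 56.3, 63.7]
orientation: [0.355, 0.935, 0.0, 0.0]
force: [-6.9, 4.2, 19.4]
opening: 0.308
```

apply_moves(moves=[[[0,0,0],[0,0,0.12],0.02],[[0,0,0],[0,0,0.12],0.02],[[0,0,0],[0,0,0],0.02]])

```text
t: 34.1
tool_pos: [559.0, 56.4, 63.7]
orientation: [0.465, 0.885, 0.0, 0.0]
force: [-7.0, 4.8, 18.7]
opening: 0.302
```

```bash
python3 - <<'E'
from h import *
o=get_obs();print(o["tool_pos"],o["force"],o["ft_torque"])
look("wrist","w16")
i=cv2.imread("pics/w16_raw.png")[180:400,210:430]
cv2.imwrite("pics/w16z.png",cv2.convertScaleAbs(cv2.resize(i,None,fx=2.7,fy=2.7,interpolation=cv2.INTER_CUBIC),alpha=1.6))
E
```

```text
[559.02407091  56.37275246  63.70547177] [-6.95850413  4.83700703 18.68810269] [ 0.85351057  1.14351795 -0.08292574]
```

View pics/w16z.png

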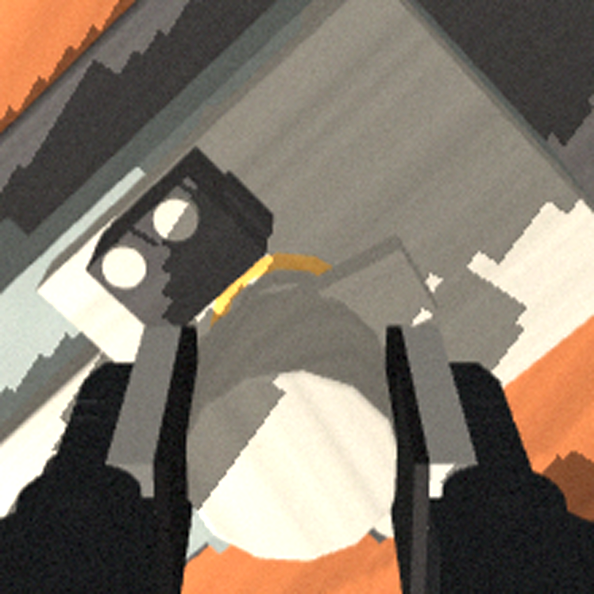

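apply_moves(moves=[[[0.0004,-0.0001,0],[0,0,0.12],0.02],[[0,0,0],[0,0,0.14],0.02],[[0,0,0],[0,0,0.14],0.02],[[0,0,0],[0,0,0],0.02]])

```text
t: 34.65
tool_pos: [559.2, 56.6, 63.7]
orientation: [0.632, 0.775, 0.001, 0.001]
force: [-4.3, 3.9, 16.6]
opening: 0.306
```

```bash
python3 - <<'E'
from h import *
o=get_obs();print(o["tool_pos"],o["force"],o["ft_torque"])
look("wrist","w17")
i=cv2.imread("pics/w17_raw.png")[180:400,210:430]
cv2.imwrite("pics/w17z.png",cv2.convertScaleAbs(cv2.resize(i,None,fx=2.7,fy=2.7,interpolation=cv2.INTER_CUBIC),alpha=1.6))
E
```

```text
[559.17704739  56.57034888  63.73444577] [-4.26112477  3.88302817 16.6149904 ] [0.71391182 0.75074296 0.00403522]
```

View pics/w17z.png

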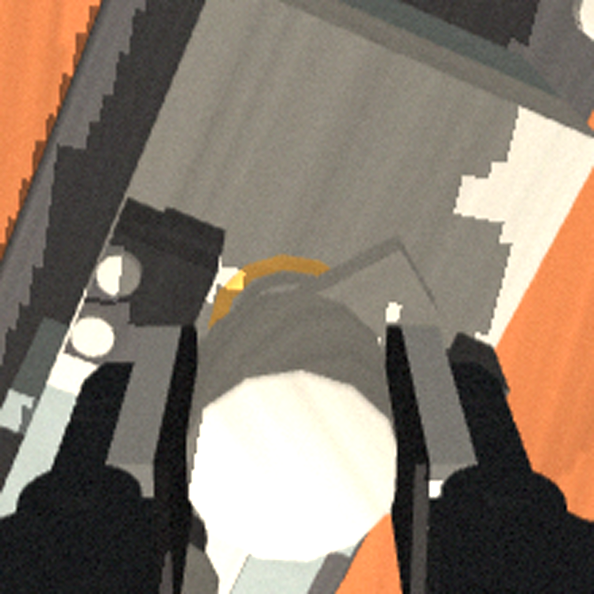

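apply_moves(moves=[[[0.0001,-0.0001,0],[0,0,0.12],0.02],[[0,0,0],[0,0,0.12],0.02],[[0,0,0],[0,0,0.12],0.02],[[0,0,0],[0,0,0],0.02]])

```text
t: 35.2
tool_pos: [559.4, 56.6, 63.7]
orientation: [0.761, 0.649, 0.001, 0.001]
force: [-1.6, 3.6, 14.2]
opening: 0.299
```

apply_moves(moves=[[[0,0,0],[0,0,0.12],0.02],[[0,0,0],[0,0,0.12],0.02],[[0,0,0],[0,0,0.1],0.02],[[0,0,0],[0,0,0],0.02]])

```text
t: 35.7
tool_pos: [559.6, 56.5, 63.7]
orientation: [0.859, 0.511, 0.001, 0.001]
force: [-1.2, 1.8, 14.1]
opening: 0.304
```

```bash
python3 - <<'E'
from h import *
from scipy.spatial.transform import Rotation as Ro
o=get_obs();x=Ro.from_quat(o["orientation"]).apply([1,0,0]);print(np.degrees(np.arctan2(x[1],x[0])),o["tool_pos"],o["force"],o["ft_torque"])
look("wrist","w18")
i=cv2.imread("pics/w18_raw.png")[180:400,210:430]
cv2.imwrite("pics/w18z.png",cv2.convertScaleAbs(cv2.resize(i,None,fx=2.7,fy=2.7,interpolation=cv2.INTER_CUBIC),alpha=1.6))
E
```

```text
61.51172568875014 [559.56895902  56.48785167  63.73762118] [-1.16824521  1.77910653 14.05312009] [0.39777125 0.26933128 0.00405515]
```

View pics/w18z.png

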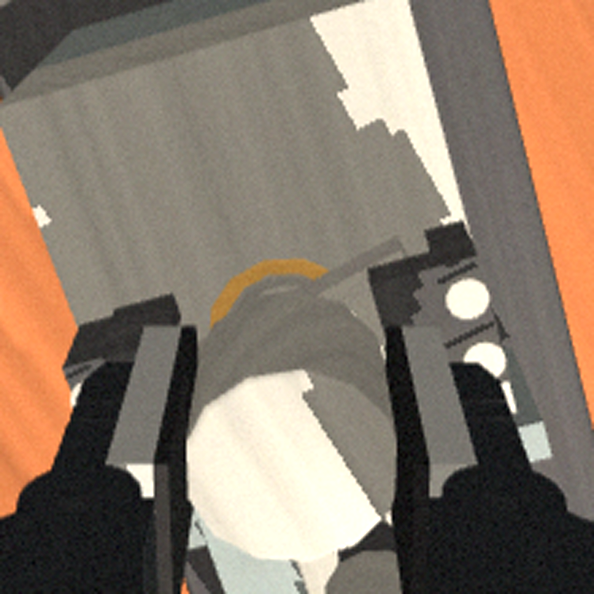

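The wing is going under the right-hand keeper (around (400,260) in the crop). Finishing the turn.

apply_moves(moves=[[[0,0,0],[0,0,0.1],0.02],[[0,0,0],[0,0,0.08],0.02],[[0,0,0],[0,0,0],0.02]])

```text
t: 36.12
tool_pos: [559.7, 56.4, 63.7]
orientation: [0.902, 0.432, 0.001, 0.001]
force: [-1.2, 1.6, 13.6]
opening: 0.301
```

apply_moves(moves=[[[0,0,0],[0,0,0.05],0.02],[[0,0,0],[0,0,0],0.02]])

```text
t: 36.38
tool_pos: [559.7, 56.4, 63.7]
orientation: [0.912, 0.41, 0.001, 0.001]
force: [-0.3, 0.5, 13.3]
opening: 0.301
```

```bash
python3 - <<'E'
from h import *
from scipy.spatial.transform import Rotation as Ro
o=get_obs();x=Ro.from_quat(o["orientation"]).apply([1,0,0]);print(np.degrees(np.arctan2(x[1],x[0])),o["tool_pos"],o["force"],o["ft_torque"])
look("wrist","w19")
i=cv2.imread("pics/w19_raw.png")[180:400,210:430]
cv2.imwrite("pics/w19z.png",cv2.convertScaleAbs(cv2.resize(i,None,fx=2.7,fy=2.7,interpolation=cv2.INTER_CUBIC),alpha=1.6))
E
```

```text
48.3855170075191 [559.68387977  56.37761101  63.72774436] [-0.30806034  0.53475578 13.26957774] [0.23595294 0.12874802 0.02955412]
```

View pics/w19z.png

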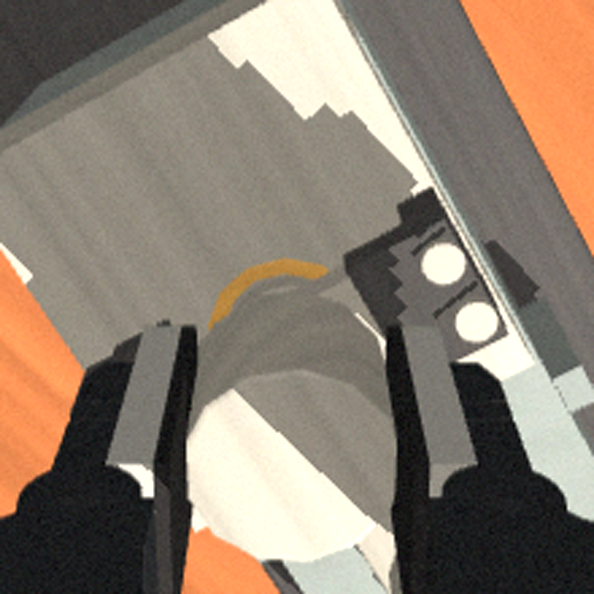

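apply_moves(moves=[[[0,0,0],[0,0,0.04],0.02],[[0,0,0],[0,0,0],0.02]])

```text
t: 36.67
tool_pos: [559.7, 56.4, 63.7]
orientation: [0.92, 0.392, 0.001, 0.001]
force: [-0.7, 1.4, 12.7]
opening: 0.301
```

apply_moves(moves=[[[0,0,-0.001],[0,0,0],0.02],[[0,0,-0.001],[0,0,0],0.02],[[0,0,0],[0,0,0],0.02]])

```text
t: 37.05
tool_pos: [559.7, 56.4, 65.7]
orientation: [0.92, 0.392, 0.001, 0.001]
force: [0.0, 1.3, 10.7]
opening: 0.302
```

```bash
python3 - <<'E'
from h import *
o=get_obs();print(o["tool_pos"],o["force"],o["ft_torque"])
E
```

```text
[559.67708007  56.38967193  65.6639324 ] [ 0.01776537  1.33590752 10.65680199] [ 0.31944163 -0.05528897  0.03685879]
```

apply_moves(moves=[[[0,0,-0.0005],[0,0,0],0.02],[[0,0,0],[0,0,0],0.02]])

```text
t: 37.3
tool_pos: [559.7, 56.4, 66.1]
orientation: [0.92, 0.392, 0.001, 0.001]
force: [1.6, 2.9, 8.2]
opening: 0.303
```

apply_moves(moves=[[[0,0,-0.0005],[0,0,0],0.02],[[0,0,0],[0,0,0],0.02]])

```text
t: 37.55
tool_pos: [559.5, 56.4, 66.2]
orientation: [0.92, 0.392, 0.001, 0.0]
force: [2.9, 1.7, 5.0]
opening: 0.303
```

Lifting is now blocked by the keepers (TCP stalls at 66.2, force falls): the pin is locked. Releasing.

apply_moves(moves=[[[0,0,0],[0,0,0],0.045],[[0,0,0],[0,0,0],0.055],[[0,0,0],[0,0,0],0.055],[[0,0,-0.02],[0,0,0],0.06],[[0,0,-0.03],[0,0,0],0.06]])

```text
t: 38.17
tool_pos: [557.2, 56.3, 115.5]
orientation: [0.92, 0.392, -0.001, -0.0]
force: [1.8, 0.2, 0.0]
opening: 0.703
```

apply_moves(moves=[[[0,0,-0.05],[0,0,0],0.06],[[-0.04,0,-0.02],[0,0,0],0.06],[[-0.03,0,0],[0,0,0],0.06],[[0,0,0],[0,0,0],0.06],[[0,0,0],[0,0,0],0.06]])

```text
t: 38.8
tool_pos: [510.1, 6.1, 185.8]
orientation: [0.92, 0.392, 0.0, -0.0]
force: [0.8, 0.2, -0.7]
opening: 0.7
```

```bash
python3 - <<'E'
from h import *
o=get_obs();print(o["tool_pos"],o["force"],o["opening"])
look("wrist","w20");look("side","s20");look("scene","c20")
i=cv2.imread("pics/w20_raw.png")[20:240,210:430]
cv2.imwrite("pics/w20z.png",cv2.convertScaleAbs(cv2.resize(i,None,fx=2.7,fy=2.7,interpolation=cv2.INTER_CUBIC),alpha=1.6))
i=cv2.imread("pics/s20_raw.png")[190:310,240:400]
cv2.imwrite("pics/s20z.png",cv2.resize(i,None,fx=5,fy=5,interpolation=cv2.INTER_CUBIC))
E
```

```text
[510.13116129   6.14506723 185.7948557 ] [ 0.77323992  0.2010327  -0.74810643] 0.7001451992288751
```

View pics/w20.png

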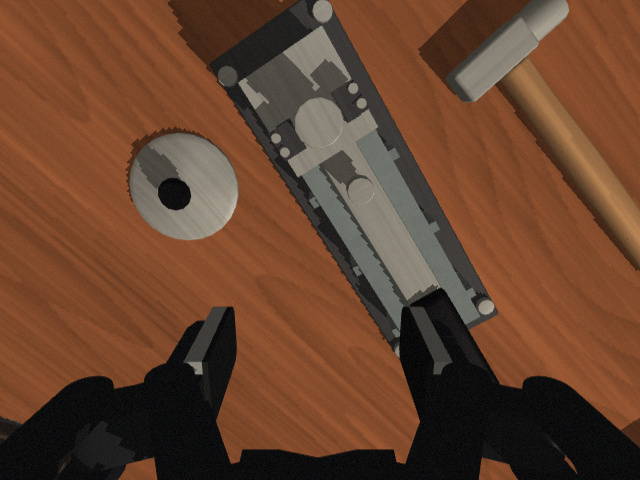

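View pics/w20z.png

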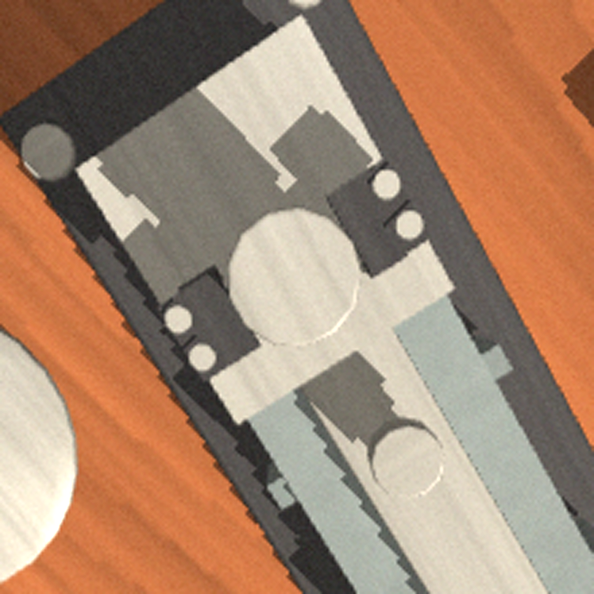

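View pics/s20z.png

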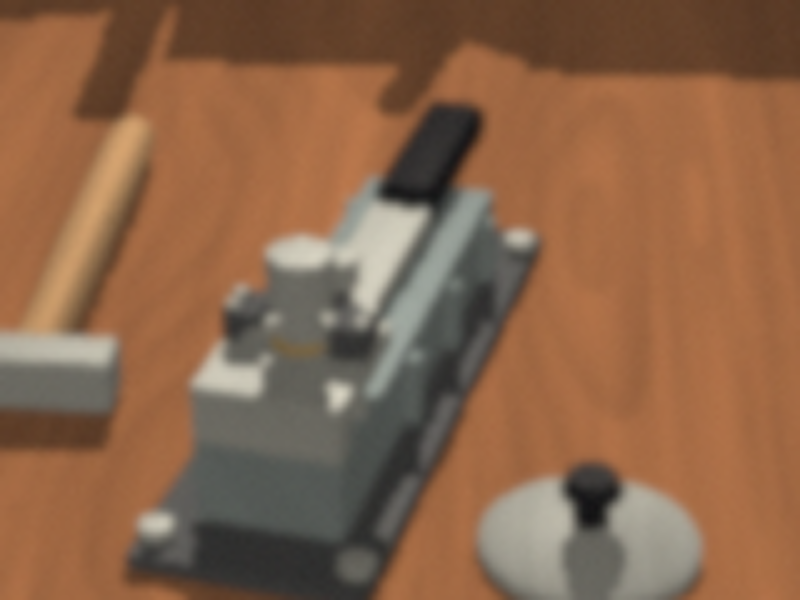

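```bash
python3 - <<'E'
from h import *
ps=[];us=[]
for n in("scene","side","wrist"):
    p=read_camera(n); r=spot_point(p,"pin_head"); print(n,[(np.round(a["uv"],1).tolist(),round(a["conf"],2)) for a in r[:4]], proj(p,[559.5,55.9,99.5]).round(1))
i=cv2.imread("pics/c20_raw.png")[200:310,260:400]
cv2.imwrite("pics/c20z.png",cv2.resize(i,None,fx=5.5,fy=5.4,interpolation=cv2.INTER_CUBIC))
E
```

```text
scene [([454.3, 290.6], 0.9), ([491.9, 245.7], 0.64), ([321.4, 247.9], 0.63)] [323.  250.5]
side [([229.5, 342.0], 0.98), ([304.5, 398.2], 0.88), ([301.0, 246.3], 0.73), ([315.1, 240.4], 0.53)] [299.6 245.2]
wrist [([320.3, 122.5], 0.95)] [317.7 119. ]
```

View pics/c20z.png

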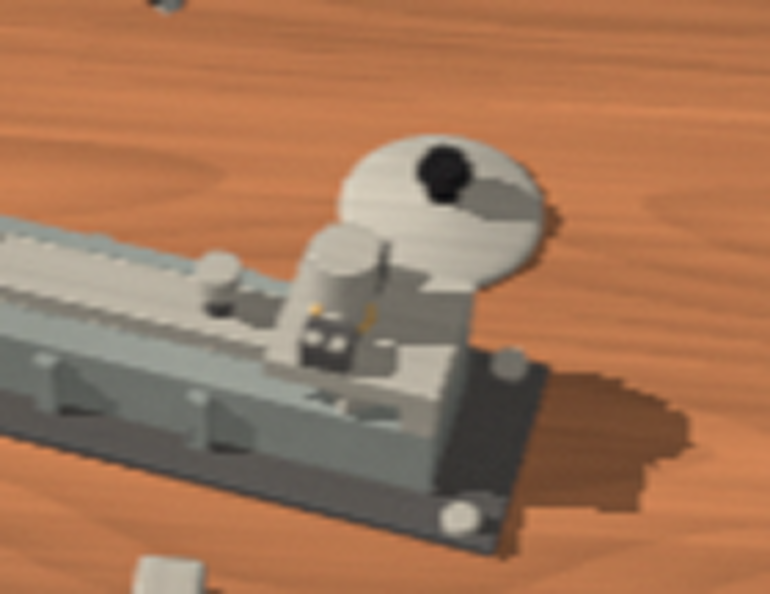

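The pictures agree. The head stands between the keepers, no wing shows along the bed, and the lever, lid and hammer are in place. Handing in.

```bash
python3 - <<'E'
from rig import *
print(close_job())
E
```

```text
the job is handed in; nothing more can be done
None
```

The bender is back together, and I handed the job in after about 39 of the 72 s. The hand-in gave no verdict.

**What I did**
- **Lever:** I pushed its eye along the bed into the V seat until I felt it bed at about 19 N, then let go. A straight-down picture showed ear, eye and bed in line.
- **Pin:** I took the middle-headed pin from the rack and lowered it by feel. There was almost no axial resistance until the shoulder met the bush.
- **Locking:** I pressed it down with at most about 19 N and turned it 92° clockwise. On lifting, the pin rose about 2.4 mm and stalled, so the wings are held under the keepers. I then released it and drew back.

**Last checks**
- The force on the gripper was near zero.
- The wings no longer show along the bed, and the lever lies straight out.
- The lid and hammer look undisturbed. I didn't look at the other two pins again after taking the wanted one.
- The pin's height was not measured exactly. The side camera agreed with locked height to about 1 pixel, but the scene and wrist spots were 3 to 4 pixels off. I relied on the stall when lifting.

**What disagreed**
- **Finger length:** the real fingertips sit about 26 mm behind the reported TCP, not at it. My first grip closed above the lever; I found the offset by touch and allowed for it.
- **Press force:** near the bottom it was about 19 N, against about 12 N expected. It fell to about 13 N during the turn, part-way through which I shifted the pin slightly sideways.
- **End stop:** I never clearly felt it when turning.

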